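Check a return spring on the bench spring tester and sort it

TASK

Stand the brass return-spring unit in the seat ring of the green spring tester and press its cap down until the load pointer on the front of the base stands at the red 12 newton line (within a newton; never 16 or more), and keep it there for a second. Take the load off and compare the drag pointer, which stays where the cap pushed it, with the red reference mark beside it: if the drag pointer stopped above the mark the spring is sound, so stand the unit upright on the black steel bench block; if it went below the mark the spring is weak, so stand it upright in the blue box. Do not shift the red mark, and leave the other things on the bench where they are.

Things in the scene. Friction and masses are not known exactly. Their poses are not given: they have to be found in the camera images.
- spring_unit: brass captive return-spring unit, 62 mm tall, 0.12 kg, standing upright. Foot cup 28 mm in diameter, 24 mm high, its lower 3 mm chamfered to 24 mm; then 24 mm of bare coil; on top a knurled round cap, 40 mm in diameter, held by the dark head of a bolt. Origin: centre of the underside of the foot, z up. Grip it round the cap: the unit can be carried, set down and pressed down by it
- cap_rim (a point): centre of the underside of the cap, 48 mm above the foot when unloaded; the cap reaches 14 mm higher. Pressed, the cap goes down the bolt (24 mm at most), whose head then stands up through it. The coil is held under a preload, so a sound and a weak unit look alike: the cap begins to give at 2 to 10 N, depending on the spring's condition, then goes down 1 mm per further 0.6 N
- tester: green bench spring tester, screwed down. Base 108 x 128 mm (x -54 to 54, y -76 to 52 mm), 34 mm high; origin: on the bench, on the vertical axis of the seat ring; z up; the load scale is on its -x front. Above the base the sprung aluminium load platform, 70 x 96 mm, its top 58 mm above the bench when empty, with the seat ring and the gauge post
- post_top (a point): top of the gauge post, 59 mm above the platform, at the platform's -y side, 44 mm from the ring axis. A gripper that holds the cap of the seated unit with its fingers on the tester's +x and -x sides stays clear of post and pointer
- seat (a point): centre of the seat ring at the level of the platform top, on which the foot of the unit stands when seated; the steel ring round it is 32 mm inside, 39 mm outside and 6 mm high. It sinks with the platform
- load (a joint): sinking of the load platform, m: 0 empty, 1 mm per newton put on it (weight of the unit included), so 0.012 at the red 12 N line on the front of the base and 0.016 at 16 N; stop at 0.018. It springs back when unloaded
- drag_pointer (a joint): travel of the drag pointer (dark slide, blue needle) down the gauge post, m: 0 at the top, where its tongue lies 1 mm under the rim of the cap of a seated unit (tongue on the -y side, reaching to 15 mm from the ring axis). The cap pushes it down; friction keeps it there. It rides with the platform, so it shows how far the spring itself was shortened, less 1 mm
- ref_mark (a joint): place of the red reference mark on the same post, m, counted like drag_pointer: pointer value smaller than this = pointer above the mark = sound spring; larger = below the mark = weak spring
- pointer_edge (a point): reading edge of the drag pointer, on the gauge post; z up
- mark_edge (a point): reading edge of the red reference mark, on the gauge post; z up; level with pointer_edge when the two joints read the same
- bench_block: black steel bench block, 44 x 66 x 22 mm, long along its y; origin: centre of the underside, top face 22 mm above it. A sound unit is stood on top
- blue_box: small open blue parts box, 44 x 64 x 15 mm outside, long along its y, walls and floor 2 mm; origin: centre of the underside. A weak unit is stood in it on its floor
- swab_cup: bystander: clear beaker of cotton swabs, 42 mm across, 69 mm tall; origin under its centre
- loupe: bystander: black eye loupe, 34 mm across, 30 mm tall; origin under its centre
- puffer: bystander: red rubber air puffer, 42 x 88 mm; origin under its centre
- jar_tall: bystander: sample jar with a lid, 54 mm across, 62 mm tall; origin under its centre
- enamel_jar_1: bystander: small jar with a white lid, 42 mm across, 58 mm tall; origin under its centre
- burnisher_1: bystander: burnisher with a wooden handle, 162 mm long; origin under its centre
- tweezers_fine: bystander: steel tweezers, 90 mm long; origin under their centre

How it is judged:
On the way, in this order (a step that is already met when the one before it is completed fails the run):
1. the spring unit stands in the seat ring, upright and right down on the platform (horizontal distance between spring_unit and seat below 0.003 m and z of spring_unit in the frame of seat below 0.002 m and angle between spring_unit's own z axis and vertical below 0.08 rad), for 0.2 s.
2. the seated unit is kept loaded at the 12 N line, 11 to 13 N, with the drag pointer against its cap (value of joint load between 0.011 and 0.013 m and horizontal distance between spring_unit and seat below 0.003 m and z of spring_unit in the frame of seat below 0.002 m and z of pointer_edge in the frame of cap_rim above -0.003 m), for 0.7 s.
At the end, for the whole second after the job is handed in: The unit stands upright (within 0.1 rad) and at rest: on top of the bench block if the drag pointer stands above the red mark, on the floor of the blue box if it stands below (within 1.5 mm of the mark either place counts). The red mark is where it was, within 3 mm (angle between spring_unit's own z axis and vertical below 0.1 rad and linear speed of spring_unit below 0.02 m/s and distance of mark_edge from where it was at the start of the episode below 0.003 m and ((z of pointer_edge in the frame of mark_edge above -0.0015 m and x of spring_unit in the frame of bench_block between -0.02 and 0.02 m and y of spring_unit in the frame of bench_block between -0.031 and 0.031 m and z of spring_unit in the frame of bench_block between 0.019 and 0.026 m and contact force between spring_unit and bench_block above 0.2 N) or (z of pointer_edge in the frame of mark_edge below 0.0015 m and x of spring_unit in the frame of blue_box between -0.02 and 0.02 m and y of spring_unit in the frame of blue_box between -0.03 and 0.03 m and z of spring_unit in the frame of blue_box below 0.006 m and contact force between spring_unit and blue_box above 0.2 N))); the robot touches nothing.
It fails at once if the tester is overloaded: 16 N or more on the platform (value of joint load above 0.016 m).
It fails at once if a bystander is shifted by more than 30 mm (distance of any of swab_cup, loupe, puffer, jar_tall, enamel_jar_1, burnisher_1, tweezers_fine from where it was at the start of the episode above 0.03 m).
It fails at once if the bench block or the blue box is shifted by more than 30 mm (distance of any of bench_block, blue_box from where it was at the start of the episode above 0.03 m).
It also fails if it takes over 48 s, if anything falls off the work surface, if the arm or the gripper's body presses on something with over 40 N, if the wrist force passes 120 N, or if a joint passes its speed limit or range.

ROBOT

A 7-joint arm with a two-finger parallel gripper is mounted at the origin on a cart in front of the work surface, level with it; the furniture and walls round the work are solid. World frame = base frame: x ahead of the robot, y to its left, z up, the work surface at z = 0. Lengths are in m, angles in rad, forces in N, time in s.
With the tool pointing down it reaches from about 0.4 to 0.85 m from the base axis. Payload 4.5 kg.
Tool frame: the origin (TCP) lies at the very end of the fingers, on their centre line; the grasp point (between the pads) lies 19 mm behind it; z points along the fingers, y is the direction in which the jaws open and shut (so a half turn about z gives the same grasp; the last joint's range is limited). The gripper opens to 88 mm and grips with 3 to 60 N. Pads are 18 mm wide; open, the fingers measure 123 mm over their backs; the gripper's body (75 mm by 187 mm) begins 45 mm behind the grasp point.
Start: joints at [-1.149, 0.689, -0.195, 1.565, 0.157, 0.902, -0.215], TCP at [0.236, 0.579, 0.219] pointing down, gripper open.
Joint ranges: [-3.01, 3.01], [-0.46, 2.08], [-1.47, 1.51], [0.13, 2.56], [-1, 4.14], [0.04, 2.09], [-2.66, 2.66]. Speed limits (rad/s): [2.57, 2.57, 3.14, 3.14, 3.14, 3.14, 3.14].

INTERFACE

Orientations are given as a unit quaternion [x, y, z, w].
In Python, from plant import telemetry, imaging, r gives the robot as it stands.
- The arm moves only by the shell command python3 -m creep 'ROWS' [FORCE]. ROWS is JSON, a list of rows, each a list of 5 numbers: the closure in counts, from 0 (fully open) to 255 (shut), then the shift along the tool's x, y, z in m, then the turn about the tool's z in degrees. In form: [[fingers, x, y, z, yaw], ...]. A call has 1 to 10 rows; each row is the pose to reach, as a shift and turn from the pose commanded when the call began, along the tool's axes at that moment; what a row does not reach only later rows make up. A row lasts 1/8 s, in which the tool goes at most 62.5 mm and 10.7 degrees, less where a joint would pass 70% of its speed; a pose out of reach is approached as far as the arm can. A call with a gripper value outside its range is refused whole. The fingers move at their own pace and stop on an object; FORCE is the grip in N (left out, the last holds). Time passes only in rows, so rows that repeat a pose let the fingers close. It gives the time, the measured TCP pose, the force and the opening at its end, in the units of the state.
- telemetry.get_state(): the state, without advancing time (a new reading comes with each control period).
- imaging.snapshot(name): name is "side" or "top"; returns a dict with "image" (480x640x3 uint8, blue, green, red), "camera_matrix" (3x3 intrinsics, pixels), "R" (3x3) and "t" (3): a world point X has camera coordinates R X + t. Camera axes: x right, y down, z forward; pixel columns grow to the right and rows downward; lengths in m; the calibration is good to about 2 mm. A picture is of the moment at which its call begins. There is no depth.
- r.finish_job(): hands the job in, once; it reports no verdict.
Trained networks look in a picture, given as the dict that the camera call returned (one of the last four; its "shot" number tells which), for a name from the list of things; names that differ only in an ending like _2 or _b are one class to them, and where a whole thing is asked for, a point or a joint stands for the part that bears it (a point fixed in the world has none). Each returns a list of dicts, best first, with "score" (0 to 1); they miss things now and then, are a little off and sometimes report something else, mostly with a low value. They report only what shows in the picture. A call takes as long as a camera call.
- imaging.boxes_of(picture, target): "rect" ([left, top, right, bottom] in pixels, round what is visible of it).
- imaging.trace(picture, target): "pixels" (480x640 bool, what is visible of it) and "rect" ([left, top, right, bottom] in pixels, round what is visible of it).
- imaging.place_of(picture, target): "location" ([row, column] in pixels: a listed point, or the origin of a listed thing).
The state is a dict: "clock": time; "q": joint angles; "qd": joint speeds; "joint_torque": joint torques, N m; "tool_pos": TCP position; "eef_rot": TCP orientation; "contact_force": force on the tool from outside, world axes, zero at the start; "moment": the same for the moment, N m; "opening": opening from 0.0 (shut) to 1.0 (fully open).
Only numpy, scipy, OpenCV 4.12 (cv2) and the standard library are available. Lean on these libraries where they do the work, as an engineer would, in place of code of your own. Each camera call takes 0.05 s, during which the arm holds its last target.

## Working session

There is one attempt and no reset: what is moved stays moved. The work goes in short steps, Python scripts to look and compute and a shell command to move; the robot and the scene stay as the last step left them, time stands still between calls to the robot, and variables do not carry over. Pictures are saved under pics/ and viewed, and the job is handed in when it is done.

```bash
ls; mkdir -p pics
python3 - <<'E'
from plant import telemetry, imaging, r
import cv2
s=telemetry.get_state()
for k,v in s.items(): print(k,v)
for n in("side","top"):
    p=imaging.snapshot(n); cv2.imwrite(f"pics/{n}0.png",p["image"]); print(n,p["camera_matrix"],p["R"],p["t"],p["shot"])
E
```

```text
pics
clock 0.0
q [-1.14917937  0.69001487 -0.19449065  1.5663519   0.15733652  0.90246422
 -0.21508616]
qd [ 2.85329186e-05 -2.91440480e-03  1.52558827e-06  5.55870690e-04
 -1.67826791e-03 -9.16480189e-04 -5.92453041e-05]
joint_torque [-1.50916167e-04 -5.27559292e+01 -1.26663845e+00 -1.53431726e+01
 -5.24907745e-02  6.32171912e-03  1.59587330e-04]
tool_pos [0.23617112 0.57794139 0.2177881 ]
eef_rot [ 1.92644545e-01  9.81268174e-01 -9.17470771e-04 -9.39272711e-05]
contact_force [ 0.27163933 -0.01463689 -0.08348771]
moment [ 0.02527766 -0.02270172 -0.03158452]
opening 1.000823191409345
side [[478.17290523   0.         329.40671935]
 [  0.         478.17290523 240.92505763]
 [  0.           0.           1.        ]] [[-9.99896577e-01 -1.43655241e-02  6.83892041e-04]
 [-7.75623953e-03  4.98599365e-01 -8.66797851e-01]
 [ 1.21110173e-02 -8.66713508e-01 -4.98659220e-01]] [0.52794181 0.01382635 1.4433353 ] 1
top [[477.4020858    0.         317.55331417]
 [  0.         477.4020858  235.44339258]
 [  0.           0.           1.        ]] [[-0.00301308 -0.99996424  0.00790149]
 [-0.99388124  0.00212213 -0.11043362]
 [ 0.1104129  -0.00818589 -0.99385209]] [0.10969853 0.55001875 1.5461755 ] 2
```

View pics/side0.png

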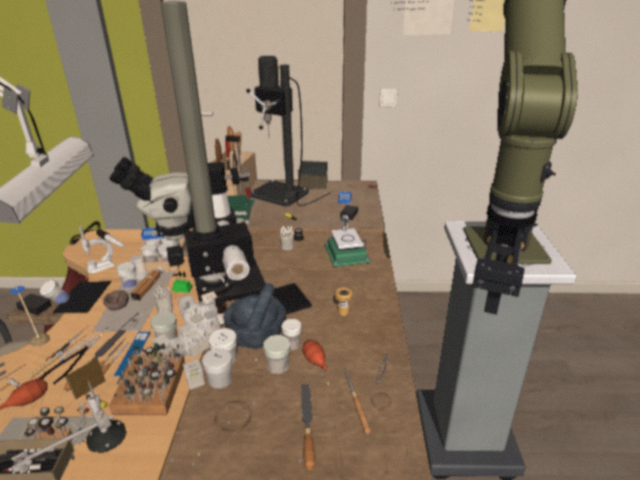

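View pics/top0.png

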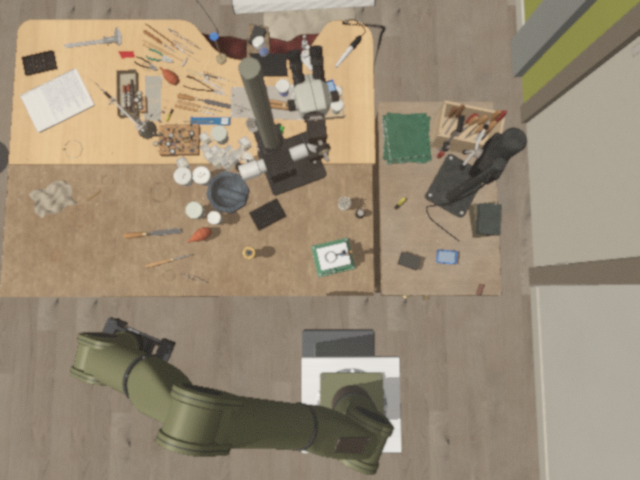

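Unit at top (249,252)/side (343,300), tester at top (332,257)/side (348,247), black block at top (409,260)/side (349,213), blue box at top (447,257)/side (345,198).

```bash
cat > h.py <<'E'
from plant import telemetry, imaging, r
import numpy as np, cv2
def P(p): return p["camera_matrix"]@np.c_[p["R"],p["t"]]
def tri(a,pa,b,pb):
    X=cv2.triangulatePoints(P(a),P(b),np.array(pa,float).reshape(2,1),np.array(pb,float).reshape(2,1)); X=(X[:3]/X[3]).ravel()
    return X
def proj(p,X):
    c=p["R"]@np.array(X)+p["t"]; u=p["camera_matrix"]@c; return u[:2]/u[2]
def onz(p,uv,z):
    d=p["R"].T@np.linalg.inv(p["camera_matrix"])@np.array([uv[0],uv[1],1.]); C=-p["R"].T@p["t"]
    return C+d*(z-C[2])/d[2]
def crop(p,c,h,name,s=8):
    x,y=int(c[0]),int(c[1]); im=p["image"][max(0,y-h):y+h,max(0,x-h*4//3):x+h*4//3]
    cv2.imwrite("pics/"+name,cv2.resize(im,None,fx=s,fy=s,interpolation=cv2.INTER_CUBIC))
E
python3 - <<'E'
from h import *
a=imaging.snapshot("side");b=imaging.snapshot("top")
print(-a["R"].T@a["t"],-b["R"].T@b["t"])
np.set_printoptions(precision=4,suppress=True)
for n in ["spring_unit","cap_rim","tester","post_top","seat","pointer_edge","mark_edge","bench_block","blue_box","swab_cup","loupe","puffer"]:
    A=imaging.place_of(a,n);B=imaging.place_of(b,n)
    if A and B:
        pa=A[0]["location"][::-1];pb=B[0]["location"][::-1]
        X=tri(a,pa,b,pb)
        print(n,np.array(pa),np.array(pb),round(A[0]["score"],2),round(B[0]["score"],2),X, "err",proj(a,X)-pa,proj(b,X)-pb)
    else: print(n,A[:1],B[:1])
crop(a,(346,247),30,"s_t.png",10);crop(b,(332,257),30,"t_t.png",10)
crop(a,(343,300),30,"s_u.png",10);crop(b,(428,258),30,"t_b.png",10);crop(a,(346,206),30,"s_b.png",10);crop(b,(249,252),30,"t_u.png",10)
E
```

```text
[0.51051419 1.25164855 0.73135605] [0.37626612 0.12118421 1.59654354]
spring_unit [343.7 308.9] [251.4 249.6] 0.83 0.56 [0.497  0.3289 0.0117] err [-3.4595 -0.3739] [-0.2034  2.5222]
cap_rim [343.1 298.6] [245.9 250.2] 0.59 0.44 [0.4955 0.3412 0.0514] err [-2.002  -0.2099] [-0.1076  1.4613]
tester [345.4 256.5] [326.4 258.7] 0.89 0.81 [0.4779 0.0786 0.0048] err [1.0022 0.0958] [ 0.0539 -0.8723]
post_top [344.6 213.2] [343.7 251.1] 0.97 0.98 [0.4878 0.0283 0.1196] err [-1.2219 -0.1349] [-0.0682  1.1297]
seat [349.5 237.5] [332.3 256.8] 0.82 0.84 [0.4737 0.0615 0.0588] err [-1.3893 -0.1448] [-0.0881  1.2348]
pointer_edge [343.1 216.6] [344.1 251.2] 0.51 0.41 [0.4901 0.0261 0.1074] err [-0.6171 -0.0669] [-0.0326  0.5698]
mark_edge [{'location': [369.2, 382.7], 'score': 0.68}] []
bench_block [348.5 212.5] [408.4 260.3] 0.48 0.65 [ 0.4675 -0.1939  0.0109] err [-0.3138 -0.0322] [-0.0202  0.3196]
blue_box [342.5 198.4] [444.7 258.2] 0.7 0.62 [ 0.4805 -0.3172  0.0052] err [1.3562 0.1368] [ 0.0759 -1.4749]
swab_cup [289.6 242.2] [342.5 204.1] 0.57 0.41 [0.6512 0.0244 0.0208] err [-1.8025 -0.2832] [0.0148 1.6184]
loupe [298.7 240.1] [360.3 216.6] 0.54 0.5 [ 0.6215 -0.0376 -0.0087] err [0.843  0.1166] [-0.0023 -0.7839]
puffer [316.4 361.7] [200.2 235.5] 0.61 0.47 [0.5511 0.5012 0.0044] err [-1.2727 -0.1495] [-0.0371  0.8113]
```

View pics/s_t.png

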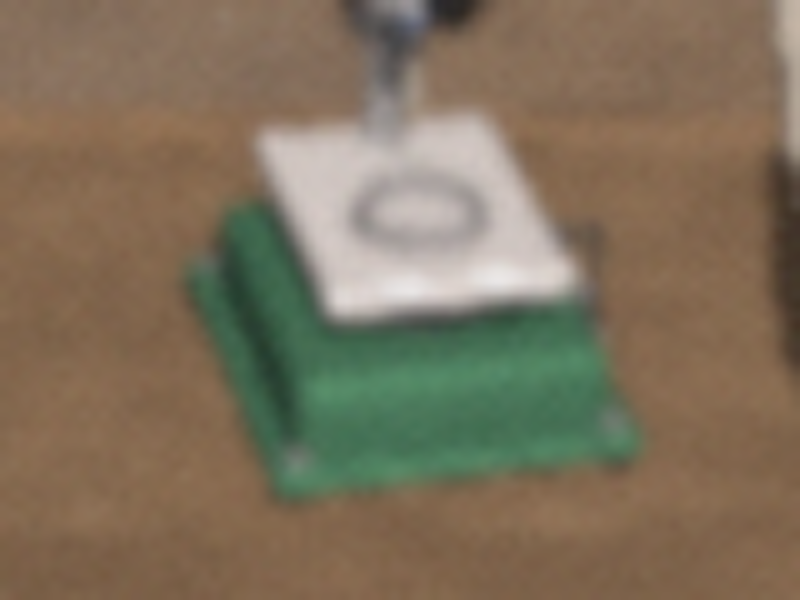

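View pics/t_t.png

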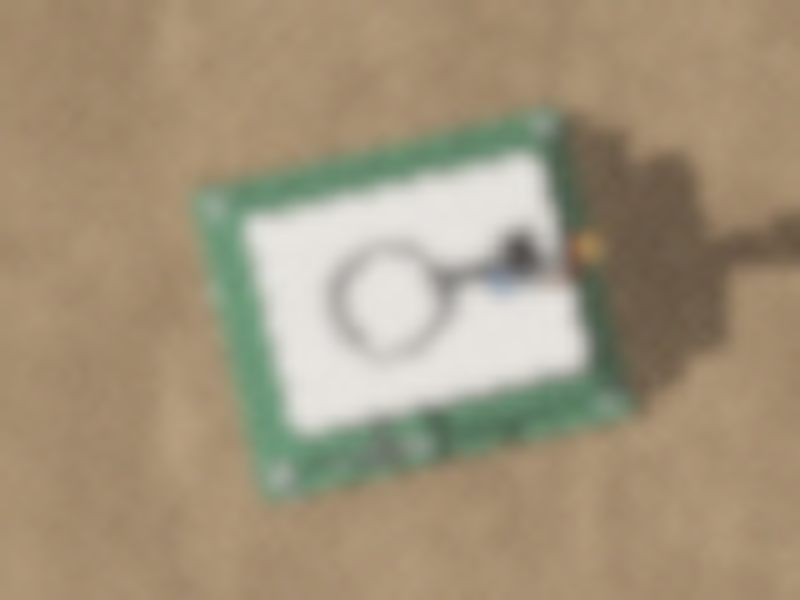

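View pics/s_u.png

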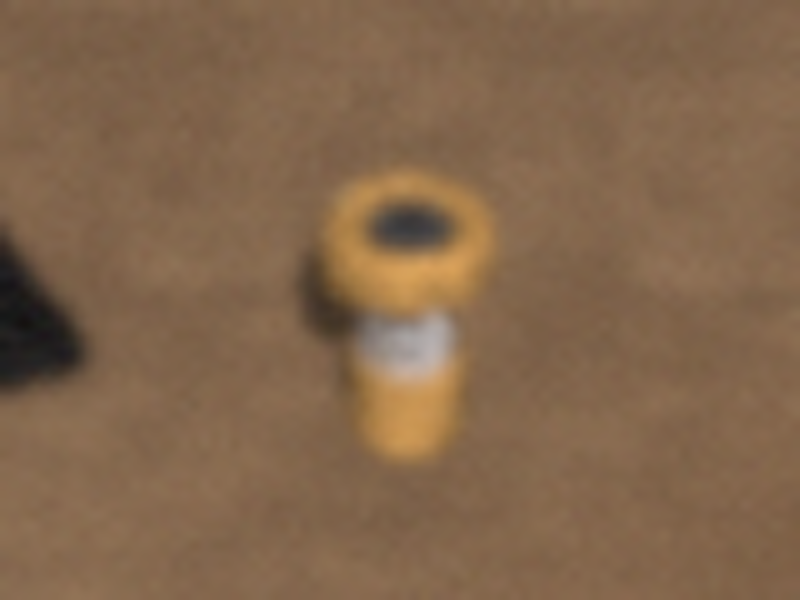

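View pics/t_u.png

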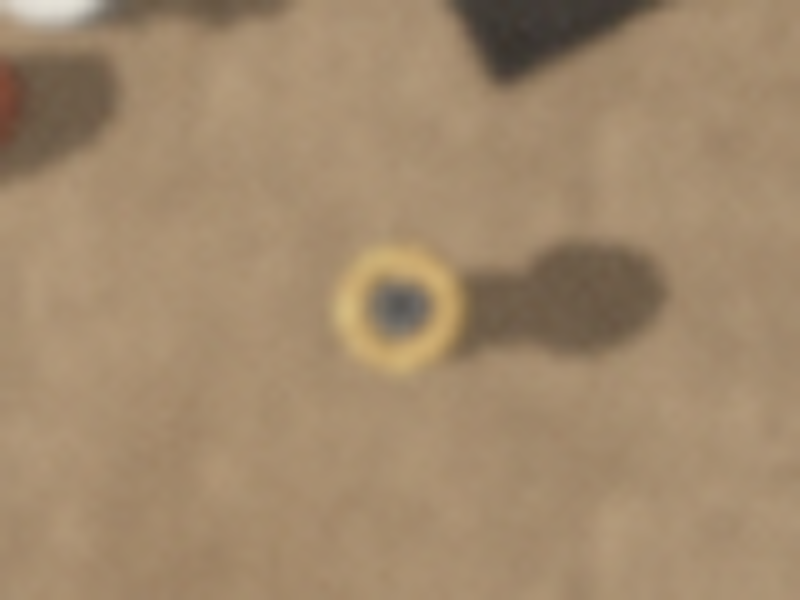

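View pics/t_b.png

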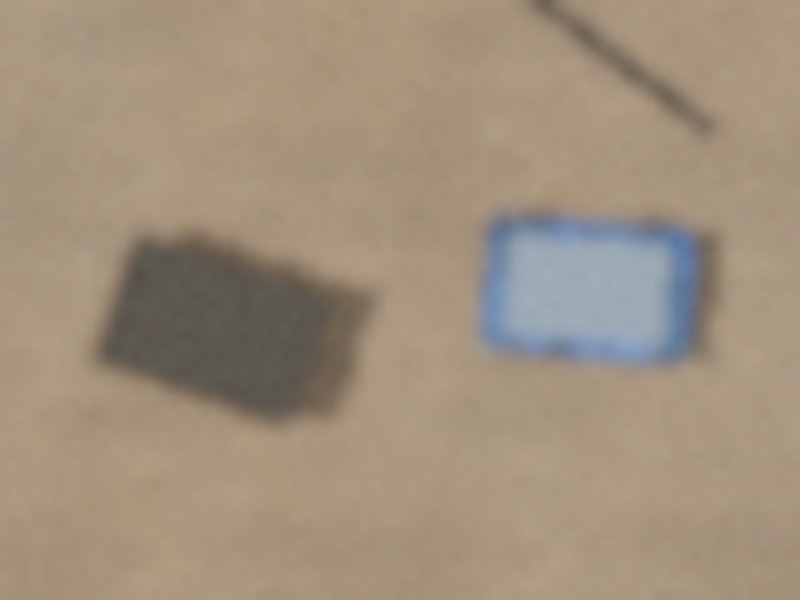

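View pics/s_b.png

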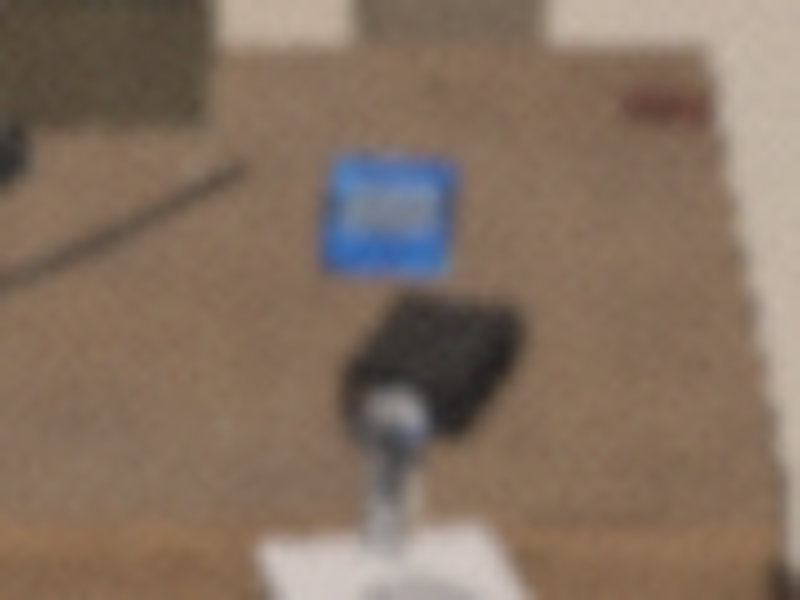

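The zooms show the tester ring at top-image (330.7,256.5) with post to its upper right (tester yaw ≈ +11.5°). The unit's bolt head is at (248.8,252.2), and the red mark is barely visible beside the post. Next I refine these by segmentation.

Run:
```python
from h import *
np.set_printoptions(precision=4,suppress=True)
a=imaging.snapshot("side");b=imaging.snapshot("top")
def m(p,n):
    T=imaging.trace(p,n)
    if not T: print(n,"none");return None
    c=max(cv2.findContours(T[0]["pixels"].astype(np.uint8),0,cv2.CHAIN_APPROX_NONE)[0],key=cv2.contourArea)
    return c,T[0]
for n,z in [("spring_unit",.055),("bench_block",.022),("blue_box",.015),("swab_cup",.069),("loupe",.03)]:
    q=m(b,n)
    if q is None: continue
    c,T=q; R=cv2.minAreaRect(c); box=cv2.boxPoints(R)
    print(n,T["score"],R, onz(b,R[0],z)); print([onz(b,u,z)[:2].round(3).tolist() for u in box])
q=m(a,"spring_unit"); M=q[0].reshape(-1,2); print("side unit rows",M.min(0),M.max(0))
# bolt head from both
for X in [onz(b,(248.8,252.2),.062)]: print("head",X,proj(a,X))
X=onz(b,(330.7,256.5),.064);print("ring",X,proj(a,X),"side seen",(417/10-.5+306,214/10-.5+217))
X=tri(a,(306+40.9-.5,270+22.7-.5),b,(248.8,252.2));print("head tri",X)
X=tri(a,(306+41.7,217+20.9),b,(330.7,256.5));print("ring tri",X)
```

```text
spring_unit 0.59 ((249.0, 252.5), (11.0, 12.0), 90.0) [0.4925 0.3303 0.055 ]
[[0.51, 0.35], [0.51, 0.311], [0.475, 0.311], [0.475, 0.349]]
bench_block 0.64 ((408.635009765625, 261.0036315917969), (21.017196655273438, 13.926029205322266), 19.983104705810547) [ 0.4656 -0.1925  0.022 ]
[[0.456, -0.152], [0.499, -0.168], [0.475, -0.233], [0.432, -0.216]]
blue_box 0.69 ((446.0, 256.5), (13.0, 20.0), 90.0) [ 0.4806 -0.3186  0.015 ]
[[0.502, -0.286], [0.502, -0.353], [0.459, -0.351], [0.459, -0.285]]
swab_cup 0.66 ((343.5, 203.0), (10.0, 11.0), 90.0) [0.6517 0.0241 0.069 ]
[[0.668, 0.042], [0.668, 0.006], [0.635, 0.006], [0.635, 0.042]]
loupe 0.45 ((359.5, 213.5), (9.0, 9.0), 90.0) [ 0.6233 -0.0312  0.03  ]
[[0.638, -0.016], [0.638, -0.046], [0.608, -0.046], [0.608, -0.016]]
side unit rows [335 286] [352 314]
head [0.493 0.33  0.062] [342.2138 291.9265]
ring [0.4783 0.0665 0.064 ] [346.555  236.6334] side seen (347.2, 237.9)
head tri [0.488  0.3303 0.0621]
ring tri [0.4768 0.0665 0.0601]
```

```bash
python3 -m creep '[[0,0,0,0,10.6],[0,0,0,0,21.2],[0,0,0,0,31.8],[0,0,0,0,42.4],[0,0,0,0,53],[0,0,0,0,56.3],[0,0,0,0,56.3]]'; python3 -c "
from plant import telemetry as t
s=t.get_state();print(s['eef_rot'],s['contact_force'],s['q'])"
```

```text
clock: 2.68
tool_pos: [0.2361, 0.5787, 0.2186]
eef_rot: [0.632, 0.775, 0.0, 0.0]
contact_force: [-0.3, 0.0, -0.1]
opening: 0.996
[6.32424744e-01 7.74621804e-01 1.32258120e-06 6.47772951e-05] [-0.27654242  0.04349495 -0.06649175] [-1.30744503  0.68779483  0.09111329  1.57462287 -0.07469252  0.88262515
 -0.98803635]
```

```bash
python3 -m creep '[[0,-0.05,0.034,0,0],[0,-0.1,0.068,0,0],[0,-0.15,0.102,0,0],[0,-0.2,0.136,0,0],[0,-0.25,0.17,0.02,0],[0,-0.295,0.201,0.05,0],[0,-0.295,0.201,0.09,0],[0,-0.295,0.201,0.09,0],[0,-0.295,0.201,0.09,0]]'
python3 - <<'E'
from h import *
s=telemetry.get_state();print(s['contact_force'],s['tool_pos'])
a=imaging.snapshot("side");b=imaging.snapshot("top")
crop(a,(343,285),30,"g_s.png",10);crop(b,(249,252),30,"g_t.png",10)
print(proj(a,s['tool_pos']),proj(b,s['tool_pos']))
E
```

```text
clock: 3.8
tool_pos: [0.4919, 0.3311, 0.1298]
eef_rot: [0.632, 0.775, 0.001, -0.0]
contact_force: [-0.7, 0.2, 0.3]
opening: 0.997
[-0.71322572  0.15571979  0.27715688] [0.49194315 0.33109624 0.12977174]
[343.07815267 268.20057796] [245.44846292 250.86824019]
```

View pics/g_s.png

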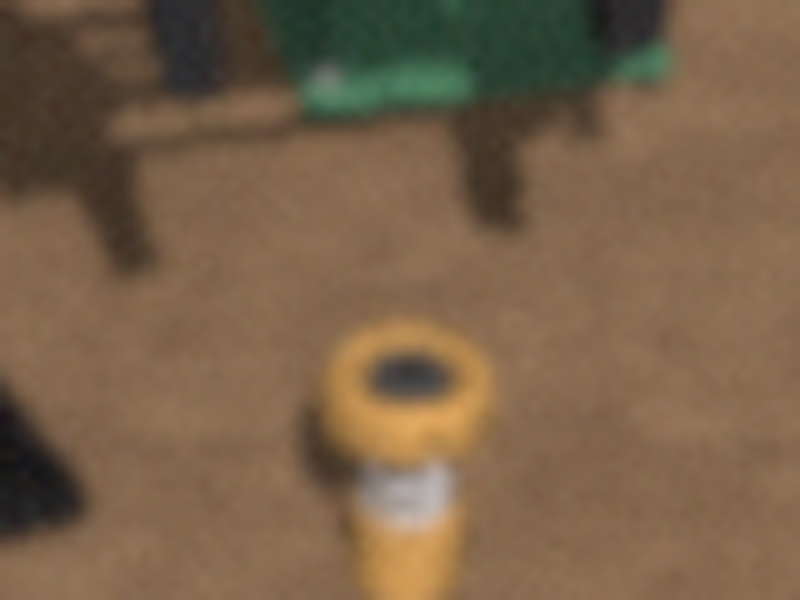

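View pics/g_t.png

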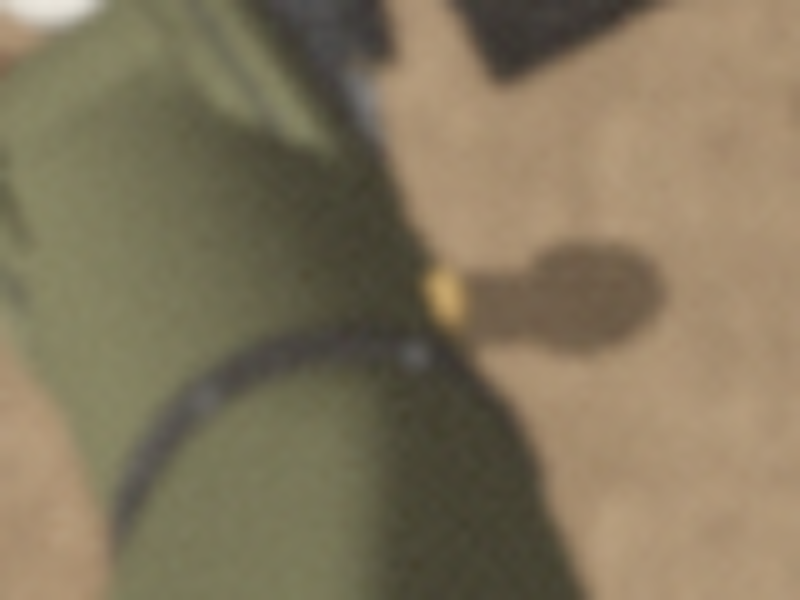

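Run:
```python
from h import *
s=telemetry.get_state();t=s['tool_pos']
a=imaging.snapshot("side")
yt=np.array([.98,.2,0])
for z in (0,.02,.04,.06):
  print(z,[((proj(a,t+k*.047*yt+[0,0,z])-[303,255]+.5)*10).round() for k in(1,-1)])
crop(a,(343,255),60,"g_s2.png",5)
```

```text
0 [array([202., 156.]), array([603., 115.])]
0.02 [array([202.,  82.]), array([606.,  41.])]
0.04 [array([201.,   7.]), array([610., -34.])]
0.06 [array([201., -70.]), array([ 613., -110.])]
```

View pics/g_s2.png

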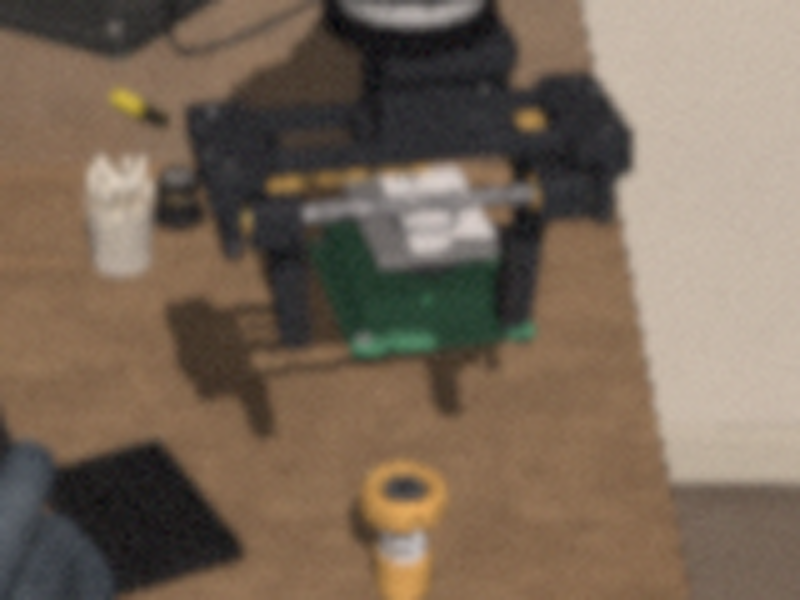

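Open fingertips show ~20 mm higher than the TCP projection, which suggests they swing on an arc. I'll close partway and look.

```bash
python3 -m creep '[[110,0,0,0,0],[110,0,0,0,0],[110,0,0,0,0],[110,0,0,0,0]]' 40
python3 - <<'E'
from h import *
s=telemetry.get_state();t=s['tool_pos'];print(t,s['opening'],s['contact_force'])
a=imaging.snapshot("side")
yt=np.array([.98,.2,0])
for z in (0,.02):
  print(z,[((proj(a,t+k*.03*yt+[0,0,z])-[263,195]+.5)*5).round() for k in(1,-1)])
crop(a,(343,255),60,"g_s3.png",5)
E
```

```text
clock: 4.45
tool_pos: [0.492, 0.3295, 0.1286]
eef_rot: [0.633, 0.774, 0.0, -0.0]
contact_force: [0.3, -0.1, 0.4]
opening: 0.577
[0.49202805 0.3295211  0.12863729] 0.5773784706857941 [ 0.33185862 -0.0863228   0.41627188]
0 [array([339., 375.]), array([466., 362.])]
0.02 [array([339., 338.]), array([467., 325.])]
```

View pics/g_s3.png

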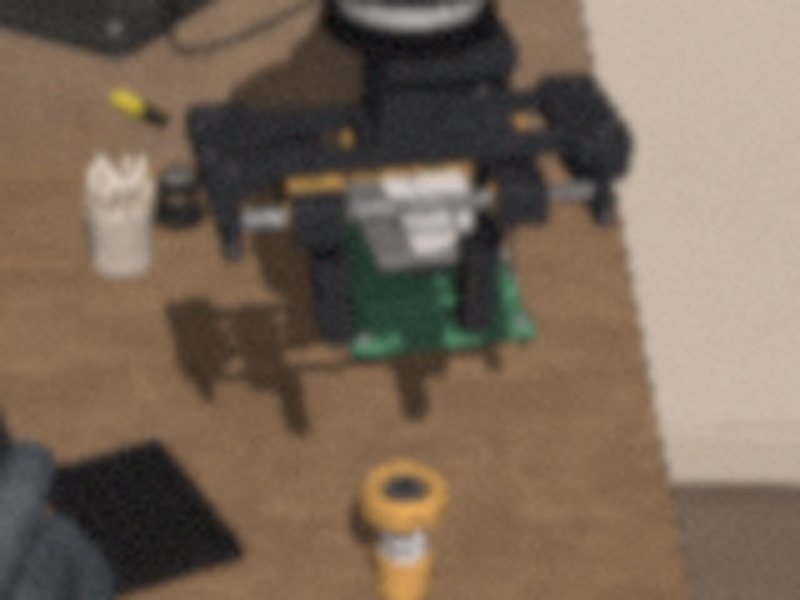

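Run:
```python
from h import *
np.set_printoptions(precision=4,suppress=True)
a=imaging.snapshot("side");b=imaging.snapshot("top")
t=np.array([.23617,.57794,.2178]);yt=np.array([.378,.926,0])
for k in(1,-1):
  for z in (0,.02,.06): print(k,z,proj(a,t+k*.05*yt+[0,0,z]),proj(b,t+k*.05*yt+[0,0,z]))
im=cv2.imread("pics/side0.png");cv2.imwrite("pics/z1.png",cv2.resize(im[220:340,440:600],None,fx=5,fy=5))
im=cv2.imread("pics/top0.png");cv2.imwrite("pics/z2.png",cv2.resize(im[300:380,80:200],None,fx=6,fy=6))
# shadows
f=lambda u,v:(263+(u+.5)/5-.5,195+(v+.5)/5-.5)
for tip,sh in [((335,340),(295,432)),((478,328),(415,417))]:
  S=onz(a,f(*sh),0); 
  for z in (.11,.13,.15): print("tip",onz(a,f(*tip),z),"shadow",S, "dy/z",(onz(a,f(*tip),z)-S)[:2]/z)
C=onz(b,(209+59.5-.5,222+29.5-.5),0);print("cap shadow centre",C,"slope",(np.array([.4925,.3303])-C[:2])/.055)
```

```text
1 0 [487.8894 321.5259] [136.3117 332.0631]
1 0.02 [489.9066 312.0118] [133.6654 332.7129]
1 0.06 [494.0983 292.2412] [128.129  334.0723]
-1 0 [494.8052 289.1624] [168.654 345.53 ]
-1 0.02 [496.7162 280.152 ] [166.4845 346.3828]
-1 0.06 [500.6733 261.4942] [161.945  348.1672]
tip [0.5236 0.2767 0.11  ] shadow [0.5461 0.1959 0.    ] dy/z [-0.2041  0.7338]
tip [0.5232 0.308  0.13  ] shadow [0.5461 0.1959 0.    ] dy/z [-0.176   0.8623]
tip [0.5228 0.3394 0.15  ] shadow [0.5461 0.1959 0.    ] dy/z [-0.1553  0.9565]
tip [0.4541 0.2647 0.11  ] shadow [0.4816 0.1808 0.    ] dy/z [-0.2499  0.7633]
tip [0.456  0.2965 0.13  ] shadow [0.4816 0.1808 0.    ] dy/z [-0.1975  0.8902]
tip [0.4578 0.3282 0.15  ] shadow [0.4816 0.1808 0.    ] dy/z [-0.1591  0.9833]
cap shadow centre [0.5016 0.2742 0.    ] slope [-0.1646  1.02  ]
```

View pics/z1.png

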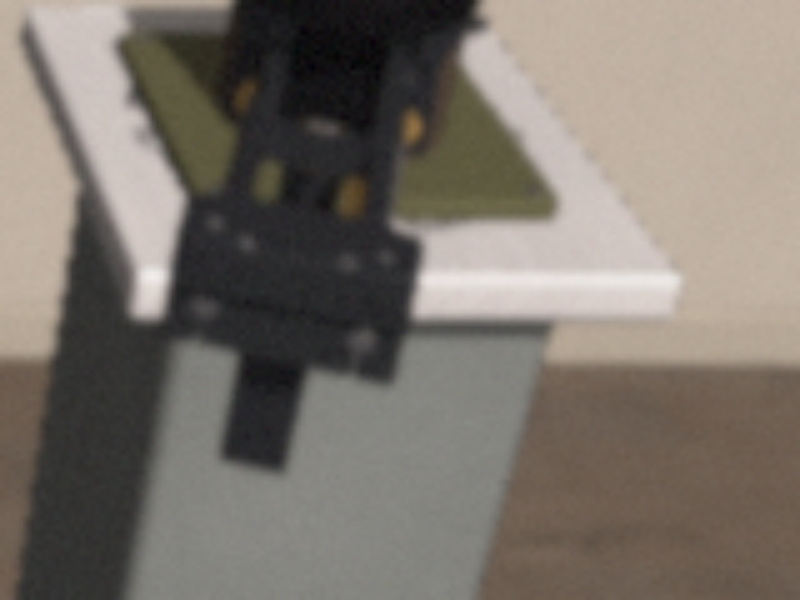

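View pics/z2.png

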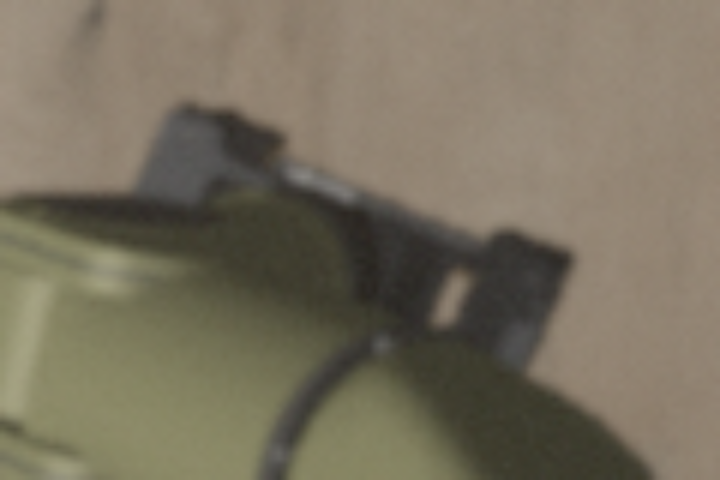

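Both the side image and the shadow place the finger ends about 20 mm above the reported TCP. I'll lower to TCP z≈0.024, which puts the seen tips just under the cap rim, and check before closing.

```bash
python3 -m creep '[[70,0,0,0.03,0],[70,0,0,0.06,0],[70,0,0,0.085,0],[70,0,0,0.104,0],[70,0,0,0.104,0],[70,0,0,0.104,0]]'
python3 - <<'E'
from h import *
s=telemetry.get_state();t=s['tool_pos'];print(t,s['opening'],s['contact_force'])
a=imaging.snapshot("side");b=imaging.snapshot("top")
crop(a,(343,290),30,"g_s4.png",10)
crop(b,(249,252),30,"g_t4.png",10)
E
```

```text
clock: 5.35
tool_pos: [0.4926, 0.3299, 0.0253]
eef_rot: [0.633, 0.774, 0.001, 0.0]
contact_force: [0.6, -0.1, 0.2]
opening: 0.723
[0.4925982  0.32986612 0.02531773] 0.7233747169562043 [ 0.61521571 -0.10657761  0.15321588]
```

View pics/g_s4.png

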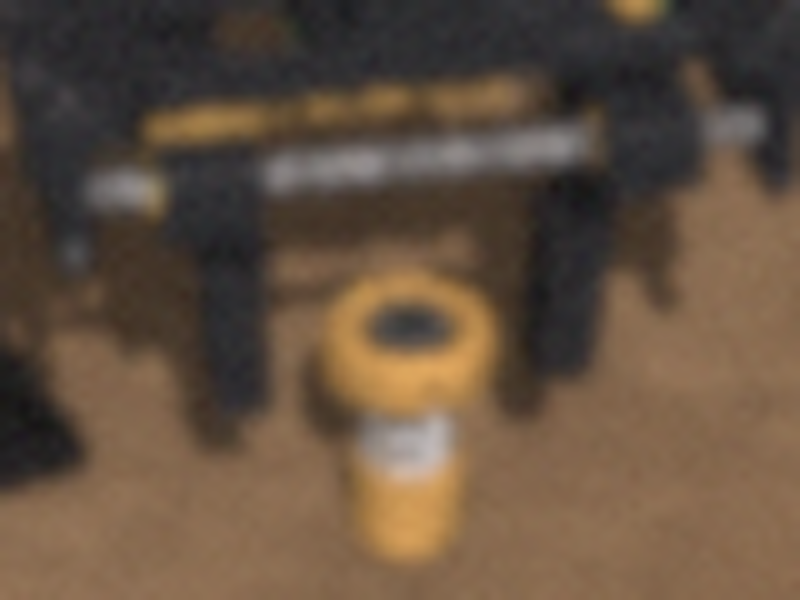

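Fingertips at crop rows ~410/375 (mean 392, col 405) straddle the cap (col 408) and reach about 18 mm below its top, so z≈0.044, just under the rim. Closing.

```bash
python3 -m creep '[[255,0,0,0,0],[255,0,0,0,0],[255,0,0,0,0],[255,0,0,0,0],[255,0,0,0,0]]' 50; python3 -m creep '[[255,0,0,-0.01,0],[255,0,0,-0.04,0],[255,0,0,-0.08,0],[255,0,0,-0.13,0],[255,0,0,-0.13,0],[255,0,0,-0.13,0]]';python3 - <<'E'
from h import *
s=telemetry.get_state();t=s['tool_pos'];print(t,s['opening'],s['contact_force'],s['eef_rot'])
a=imaging.snapshot("side");b=imaging.snapshot("top")
crop(a,(343,260),40,"l_s.png",7)
E
```

```text
clock: 6.08
tool_pos: [0.492, 0.3296, 0.0248]
eef_rot: [0.633, 0.774, 0.0, -0.0]
contact_force: [-0.1, -0.2, 2.9]
opening: 0.432
clock: 6.82
tool_pos: [0.4914, 0.3291, 0.1542]
eef_rot: [0.633, 0.774, -0.001, -0.0]
contact_force: [0.0, -0.4, -1.2]
opening: 0.435
[0.49142731 0.32911735 0.15423613] 0.4353446877143103 [ 0.03854395 -0.43019203 -1.1592259 ] [ 6.32807441e-01  7.74309005e-01 -5.27908806e-04 -1.68528757e-04]
```

View pics/l_s.png

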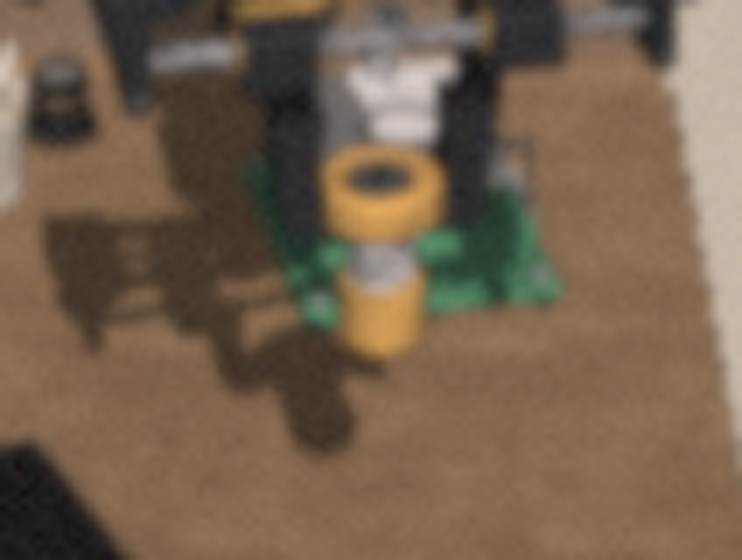

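Unit is held (opening 38 mm, −1.2 N) and hangs upright. Next I work out the displacement to the ring.

Run:
```python
from h import *
np.set_printoptions(precision=4,suppress=True)
a=imaging.snapshot("side");b=imaging.snapshot("top")
X=tri(a,(303+40.9-.5,270+22.7-.5),b,(248.8,252.2));print("head tri",X, proj(a,X),proj(b,X))
X=tri(a,(306+41.7-.5,217+20.9),b,(330.7,256.5));print("ring tri",X, proj(a,X),proj(b,X))
# held unit now: cap top ellipse centre in l_s crop (7x, origin 290,220)
t=telemetry.get_state()['tool_pos']
H=t+[0,0,.062-.0248]; u=proj(a,H); print("pred head",(u-[343-53,220]+.5)*7)
# ring ellipse fit in top from first picture
im=cv2.imread("pics/top0.png"); g=cv2.cvtColor(im,6)
for name,ori in (("top0",(330.7,256.5)),("side0",(347.2,237.9))):
    im=cv2.imread(f"pics/{name}.png");g=cv2.cvtColor(im,6).astype(float)
    S=10;G=cv2.resize(g,None,fx=S,fy=S,interpolation=cv2.INTER_CUBIC)
    cx,cy=(np.array(ori)+.5)*S-.5
    pts=[]
    for th in np.linspace(0,2*np.pi,72,endpoint=False):
        rr=np.arange(35,85) if name=="top0" else np.arange(20,85)
        sx=cx+rr*np.cos(th);sy=cy+rr*np.sin(th)*(1 if name=="top0" else .55)
        v=G[sy.round().astype(int),sx.round().astype(int)]
        i=v.argmin(); 
        if v[i]<v.max()-15: pts.append((sx[i],sy[i]))
    e=cv2.fitEllipseAMS(np.array(pts,np.float32)); print(name,len(pts),(np.array(e[0])+.5)/S-.5,np.array(e[1])/S,e[2])
```

```text
head tri [0.4916 0.3301 0.0615] [342.7998 292.1397] [248.7696 252.6437]
ring tri [0.4775 0.0664 0.06  ] [346.8181 237.8612] [330.6778 256.8391]
pred head [380.2364 178.1497]
top0 72 [330.7341 256.5623] [10.3229 10.9297] 243.9908905029297
side0 72 [347.4474 237.737 ] [ 6.0102 11.8976] 90.83963775634766
```

```bash
python3 -m creep '[[255,-0.04,-0.0105,0,0],[255,-0.085,-0.022,0,0],[255,-0.13,-0.034,0,0],[255,-0.175,-0.0457,0,0],[255,-0.215,-0.056,0,0],[255,-0.242,-0.063,0,0],[255,-0.2525,-0.0664,0,0],[255,-0.2525,-0.0664,0,0],[255,-0.2525,-0.0664,0,0]]';python3 - <<'E'
from h import *
s=telemetry.get_state();t=s['tool_pos'];print(t,s['opening'],s['contact_force'],s['eef_rot'])
a=imaging.snapshot("side");b=imaging.snapshot("top")
crop(a,(347,225),30,"p_s.png",10);crop(b,(332,257),30,"p_t.png",10)
f=lambda X:((proj(a,X)-[347-40,195]+.5)*10).round()
print("head",f(t+[0,0,.0372]),"foot",f(t-[0,0,.0248]))
E
```

```text
clock: 8.15
tool_pos: [0.4774, 0.0707, 0.1545]
eef_rot: [0.632, 0.775, 0.001, -0.0]
contact_force: [0.5, 0.7, -0.9]
opening: 0.436
[0.47742152 0.07065679 0.154454  ] 0.4358004686807915 [ 0.50934929  0.65501631 -0.94889482] [ 6.31963953e-01  7.74997542e-01  5.26488369e-04 -3.06601433e-04]
head [413.  17.] foot [408. 222.]
```

View pics/p_s.png

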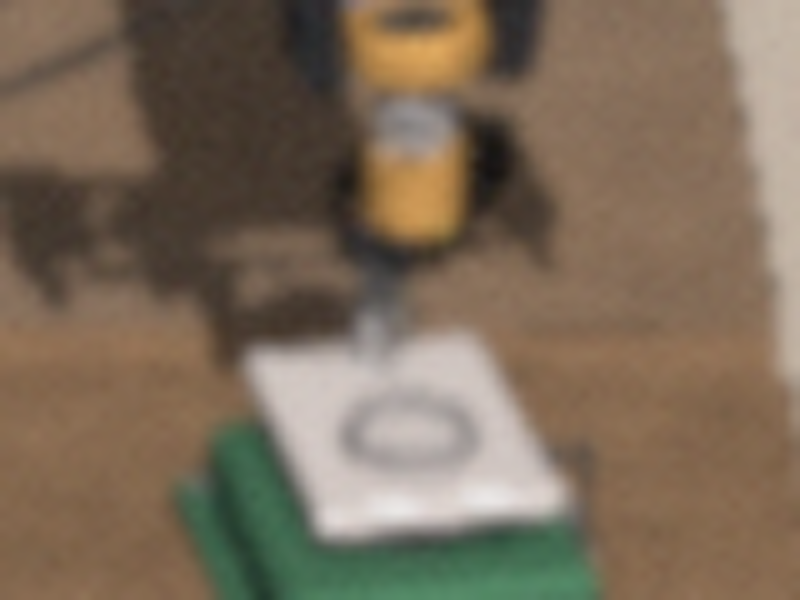

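View pics/p_t.png

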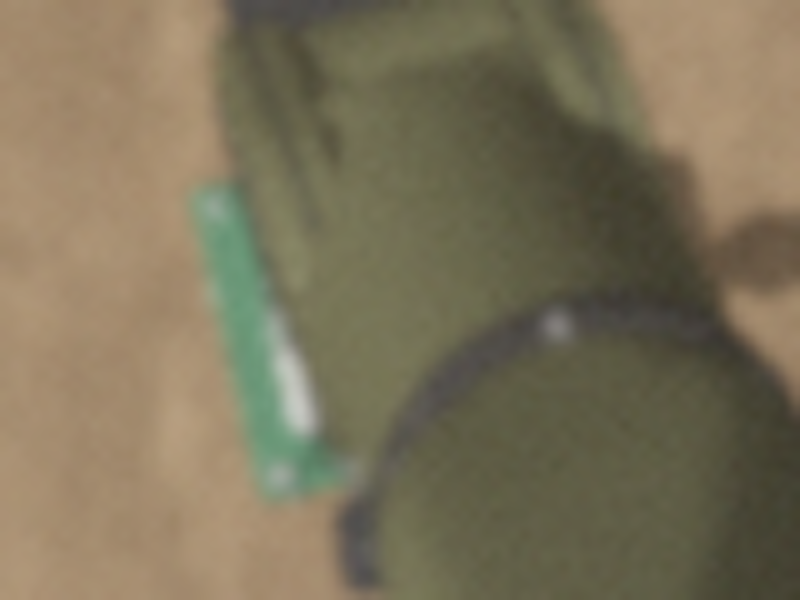

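The held unit's foot (crop col 416, centre row ~222) lines up in column with the ring (col 409, once the vertical lean is allowed for). I trim y by −1.5 mm and descend to just above the ring.

```bash
python3 -m creep '[[255,-0.0015,0,0.015,0],[255,-0.0015,0,0.03,0],[255,-0.0015,0,0.045,0],[255,-0.0015,0,0.06,0],[255,-0.0015,0,0.06,0],[255,-0.0015,0,0.06,0]]';python3 - <<'E'
from h import *
for i in range(3):
    a=imaging.snapshot("side");s=telemetry.get_state();t=s['tool_pos'];print(t,s['contact_force'])
crop(a,(347,235),30,"q_s.png",10)
f=lambda X:((proj(a,X)-[347-40,205]+.5)*10).round()
print("head",f(t+[0,0,.0372]),"foot",f(t-[0,0,.0248]), "ring",(347.4-306.5)*10,(237.8-204.5)*10)
E
```

```text
clock: 9.0
tool_pos: [0.4778, 0.068, 0.095]
eef_rot: [0.633, 0.775, 0.0, 0.0]
contact_force: [0.3, 0.1, -1.5]
opening: 0.431
[0.47795437 0.06781967 0.0951307 ] [ 0.61748358  0.6546002  -0.52084868]
[0.47799326 0.06774056 0.0951787 ] [-0.46096401  0.04482763 -0.89938346]
[0.4779514  0.06764334 0.09516705] [-0.39205779  0.42178971 -0.84695661]
head [407. 108.] foot [402. 304.] ring 408.9999999999998 333.0000000000001
```

View pics/q_s.png

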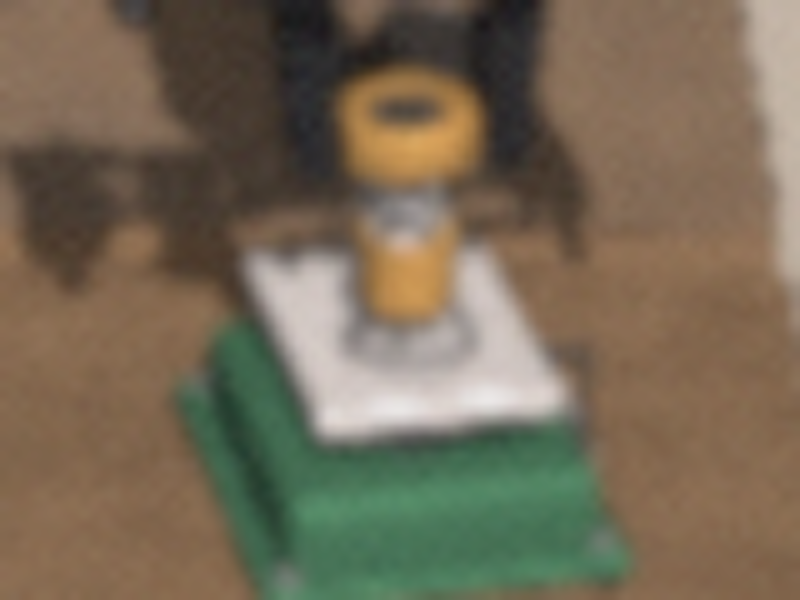

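Foot bottom at col ~408 vs ring col 409, about 6 mm above the ring. Lowering in.

```bash
python3 -m creep '[[255,0,0,0.004,0],[255,0,0,0.007,0],[255,0,0,0.009,0],[255,0,0,0.0105,0],[255,0,0,0.0105,0],[255,0,0,0.0105,0]]';python3 - <<'E'
from h import *
F=[];T=[]
for i in range(4):
    a=imaging.snapshot("side");s=telemetry.get_state();F.append(s['contact_force']);T.append(s['tool_pos'])
t=np.mean(T,0);print(t,np.mean(F,0))
crop(a,(347,235),30,"q_s2.png",10)
f=lambda X:((proj(a,X)-[347-40,205]+.5)*10).round()
print("head",f(t+[0,0,.0372]),"foot",f(t-[0,0,.0248]))
E
```

```text
clock: 9.9
tool_pos: [0.4776, 0.0675, 0.0841]
eef_rot: [0.633, 0.774, 0.0, -0.0]
contact_force: [-0.3, -0.3, -1.5]
opening: 0.431
[0.47758293 0.06742426 0.08416981] [ 0.24753081  0.05970134 -1.39590165]
head [407. 143.] foot [403. 337.]
```

View pics/q_s2.png

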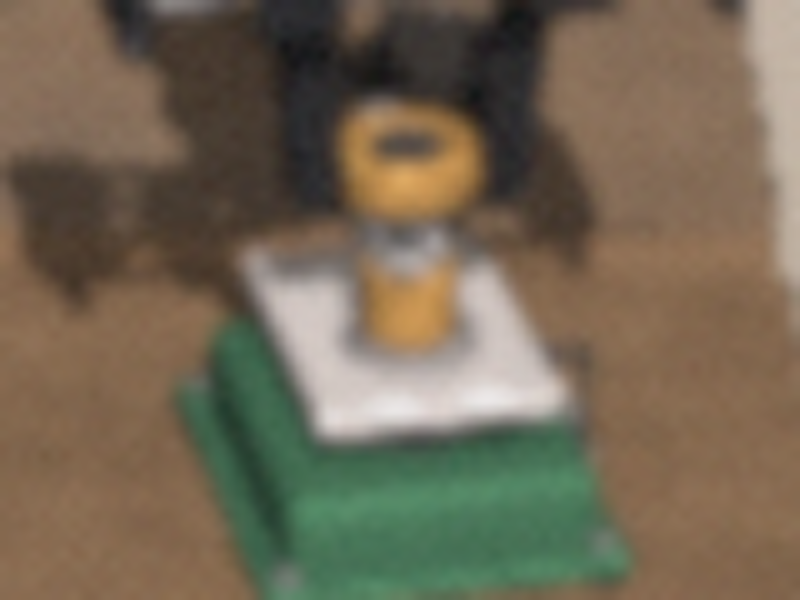

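Foot is inside the ring with no side force. Press in stages.

```bash
cat > m.py <<'E'
from h import *
F=[];T=[]
for i in range(6):
    a=imaging.snapshot("side");s=telemetry.get_state();F.append(s['contact_force']);T.append(s['tool_pos'])
print("t",s['clock'],"tcp",np.mean(T,0).round(4),"F",np.mean(F,0).round(2),"load~",round(np.mean(F,0)[2]+1.25,2))
E
python3 -m creep '[[255,0,0,0.002,0],[255,0,0,0.003,0],[255,0,0,0.004,0],[255,0,0,0.004,0],[255,0,0,0.004,0],[255,0,0,0.004,0]]'; python3 m.py
python3 -m creep '[[255,0,0,0.001,0],[255,0,0,0.002,0],[255,0,0,0.003,0],[255,0,0,0.003,0],[255,0,0,0.003,0]]'; python3 m.py
```

```text
clock: 10.85
tool_pos: [0.4777, 0.0674, 0.0802]
eef_rot: [0.633, 0.774, 0.0, 0.0]
contact_force: [1.2, -0.5, 0.7]
opening: 0.434
t 11.15 tcp [0.4776 0.0674 0.0802] F [0.38 0.   1.55] load~ 2.8
clock: 11.78
tool_pos: [0.4777, 0.0674, 0.0772]
eef_rot: [0.633, 0.774, 0.0, 0.0]
contact_force: [1.0, 0.5, 3.9]
opening: 0.43
t 12.075 tcp [0.4776 0.0674 0.0772] F [-0.22  0.35  4.23] load~ 5.48
```

```bash
python3 -m creep '[[255,0,0,0.001,0],[255,0,0,0.002,0],[255,0,0,0.002,0],[255,0,0,0.002,0]]'; python3 m.py
python3 -m creep '[[255,0,0,0.001,0],[255,0,0,0.002,0],[255,0,0,0.002,0],[255,0,0,0.002,0]]'; python3 m.py
```

```text
clock: 12.58
tool_pos: [0.4776, 0.0674, 0.0751]
eef_rot: [0.633, 0.774, 0.0, 0.0]
contact_force: [0.1, 0.4, 5.6]
opening: 0.433
t 12.875 tcp [0.4776 0.0674 0.0752] F [0.2  0.28 5.34] load~ 6.59
clock: 13.38
tool_pos: [0.4776, 0.0674, 0.0732]
eef_rot: [0.633, 0.774, 0.0, 0.0]
contact_force: [0.8, 0.5, 6.9]
opening: 0.435
t 13.675 tcp [0.4776 0.0674 0.0732] F [-0.34  0.21  5.98] load~ 7.23
```

```bash
python3 -m creep '[[255,0,0,0.001,0],[255,0,0,0.002,0],[255,0,0,0.003,0],[255,0,0,0.004,0],[255,0,0,0.004,0],[255,0,0,0.004,0]]'; python3 m.py
python3 -m creep '[[255,0,0,0.001,0],[255,0,0,0.002,0],[255,0,0,0.003,0],[255,0,0,0.004,0],[255,0,0,0.004,0],[255,0,0,0.004,0]]'; python3 m.py
```

```text
clock: 14.42
tool_pos: [0.4775, 0.0674, 0.0693]
eef_rot: [0.633, 0.774, 0.0, 0.0]
contact_force: [-0.6, 0.7, 8.9]
opening: 0.434
t 14.725 tcp [0.4775 0.0674 0.0693] F [-0.67 -0.02  7.78] load~ 9.03
clock: 15.48
tool_pos: [0.4775, 0.0674, 0.0654]
eef_rot: [0.633, 0.774, 0.0, 0.0]
contact_force: [-0.8, -0.6, 8.9]
opening: 0.429
t 15.775 tcp [0.4775 0.0674 0.0654] F [-1.08  0.    9.12] load~ 10.37
```

```bash
python3 -m creep '[[255,0,0,0.001,0],[255,0,0,0.002,0],[255,0,0,0.003,0],[255,0,0,0.004,0],[255,0,0,0.0043,0],[255,0,0,0.0043,0]]'; python3 m.py
python3 - <<'E'
from h import *
a=imaging.snapshot("side")
crop(a,(347,240),30,"pr.png",10)
im=cv2.imread("pics/side0.png")
# platform top sink: ring/platform shift from template of platform front edge region
g0=cv2.cvtColor(im,6).astype(np.float32);g1=cv2.cvtColor(a["image"],6).astype(np.float32)
for c in (350,355,360):
    def edge(g): 
        v=cv2.GaussianBlur(g,(3,1),0)[238:258,c]; d=np.diff(v); k=d.argmin(); w=-d[max(0,k-2):k+3]; w=w.clip(0); return 238+.5+(np.arange(max(0,k-2),k+3)*w).sum()/w.sum()
    print(c,edge(g0),edge(g1))
E
```

```text
clock: 16.52
tool_pos: [0.4774, 0.0674, 0.0612]
eef_rot: [0.633, 0.774, 0.0, 0.0]
contact_force: [-1.3, 0.1, 9.9]
opening: 0.435
t 16.825 tcp [0.4774 0.0674 0.0613] F [-0.96  0.13 11.09] load~ 12.34
350 247.2562724014337 250.9271844660194
355 246.42396694214875 250.1595744680851
360 246.26237623762376 249.59026128266032
```

View pics/pr.png

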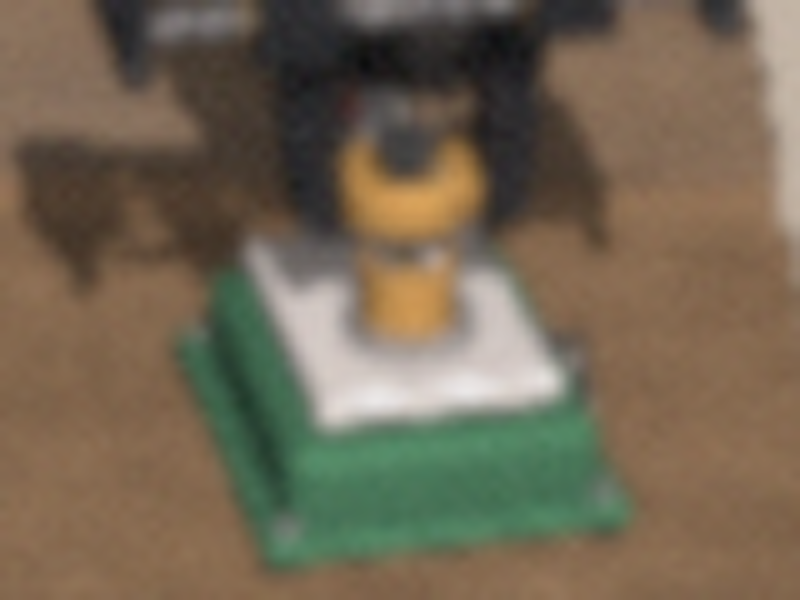

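Run:
```python
from h import *
F=[];D=[]
g0=cv2.cvtColor(cv2.imread("pics/side0.png"),6)
def m(g,tp): 
    r=cv2.matchTemplate(g[230:270,:].astype(np.float32),tp,cv2.TM_CCOEFF_NORMED); return r
G=[]
for i in range(16):
    a=imaging.snapshot("side");s=telemetry.get_state();F.append(s['contact_force'][2]);G.append(cv2.cvtColor(a["image"],6).astype(np.float32))
g1=np.mean(G,0);g0=g0.astype(np.float32)
# region: platform front-left edge crossing
S=10
r0=cv2.resize(g0[240:252,342:362],None,fx=S,fy=S,interpolation=cv2.INTER_CUBIC)
R=cv2.resize(g1[236:264,338:366],None,fx=S,fy=S,interpolation=cv2.INTER_CUBIC)
q=cv2.matchTemplate(R,r0,cv2.TM_CCOEFF_NORMED);_,v,_,l=cv2.minMaxLoc(q);print(v,l,"shift",l[0]/S-4,l[1]/S-4)
X=np.array([.478,.11,.058]);print("px/mm",(proj(a,X-[0,0,.012])-proj(a,X))/12)
print(np.mean(F)+1.2,np.std(F),s['clock'],s['tool_pos'])
```

```text
0.9836544990539551 (33, 78) shift -0.7000000000000002 3.8
px/mm [-0.00679796  0.30945339]
12.09189227155304 0.44468589789652435 17.675 [0.47741502 0.06738785 0.06126704]
```

Load is confirmed three ways (force 12.1 N, image sink 12.3 mm, stiffness model 11.9 N) and was held for over 1 s. Now unload, lift clear of the ring, step 4 mm away from the tongue, and lift out.

```bash
python3 -m creep '[[255,0,0,-0.006,0],[255,0,0,-0.012,0],[255,0,0,-0.018,0],[255,0,0,-0.023,0],[255,0,0,-0.028,0],[255,0,0,-0.031,0],[255,0.004,0,-0.032,0],[255,0.004,0,-0.032,0]]'; python3 m.py
python3 -m creep '[[255,0.004,0,-0.045,0],[255,0.004,0,-0.06,0],[255,0.004,0,-0.08,0],[255,0.03,0,-0.1,0],[255,0.08,0,-0.1,0],[255,0.13,0,-0.1,0],[255,0.17,0,-0.1,0],[255,0.17,0,-0.1,0]]'
python3 - <<'E'
from h import *
a=[];b=[]
for i in range(4):
    p=imaging.snapshot("side");a.append(p["image"].astype(float))
    q=imaging.snapshot("top");b.append(q["image"].astype(float))
A=np.mean(a,0).astype(np.uint8);B=np.mean(b,0).astype(np.uint8)
cv2.imwrite("pics/sideA.png",A);cv2.imwrite("pics/topA.png",B)
p["image"]=A;crop(p,(346,225),15,"r_s.png",20)
q["image"]=B;crop(q,(340,254),15,"r_t.png",20)
E
```

```text
clock: 18.68
tool_pos: [0.4765, 0.0719, 0.0927]
eef_rot: [0.633, 0.775, 0.0, -0.0]
contact_force: [0.6, -0.4, -0.7]
opening: 0.433
t 18.975 tcp [0.4766 0.0714 0.0927] F [ 0.45 -0.04 -1.08] load~ 0.17
clock: 19.98
tool_pos: [0.4416, 0.242, 0.1927]
eef_rot: [0.63, 0.776, 0.001, -0.001]
contact_force: [0.2, -0.9, -1.2]
opening: 0.431
```

View pics/r_s.png

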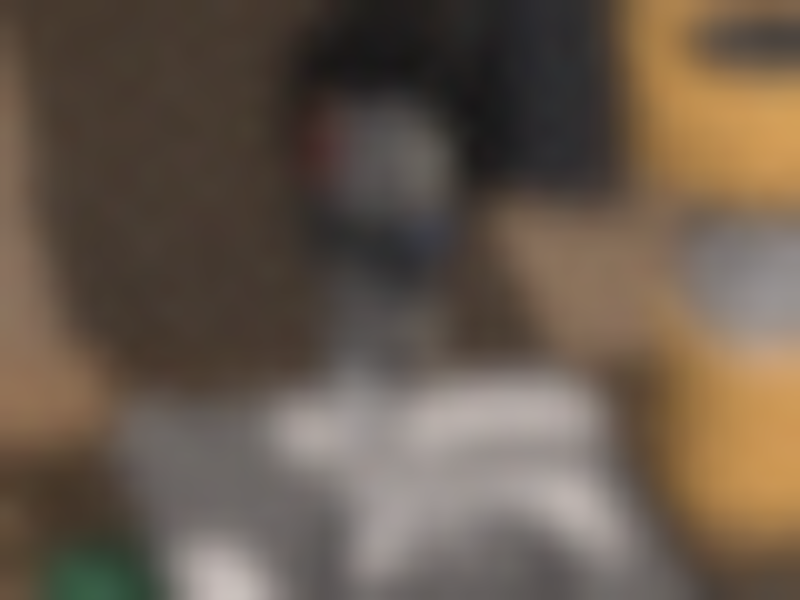

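View pics/r_t.png

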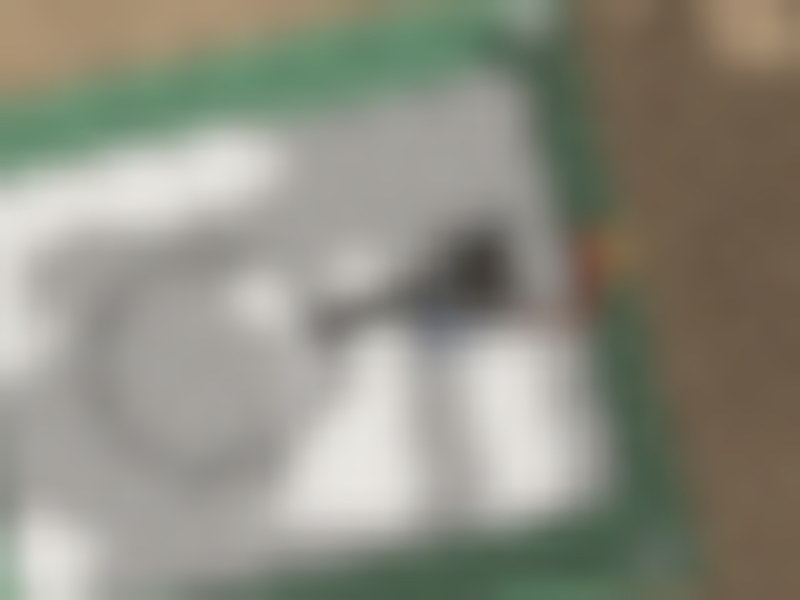

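In the side view the red mark sits on the upper left of the post (crop row ~145) and the dark/blue pointer is lower (row ~240), but they lie at different depths and in the arm's shadow. I'll move the unit past the tester and look again, with the shadow off it.

Run:
```python
from h import *
s=telemetry.get_state();print(s['tool_pos'],s['eef_rot'],s['clock'],s['q'])
a={}
from types import SimpleNamespace
p=imaging.snapshot("side");q=imaging.snapshot("top")
for n in ["pointer_edge","mark_edge","post_top","bench_block"]:
    print(n,imaging.place_of(p,n)[:2],imaging.place_of(q,n)[:2])
```

```text
[0.44320236 0.23680746 0.19284506] [ 6.33585898e-01  7.73672331e-01 -1.47255421e-04  1.13617201e-04] 20.375 [-0.58990309  0.56837322  0.01132524  1.96463463 -0.01012526  0.60885086
 -0.37361359]
pointer_edge [{'location': [221.7, 345.8], 'score': 0.36}] [{'location': [253.2, 345.6], 'score': 0.44}, {'location': [213.9, 195.5], 'score': 0.29}]
mark_edge [] []
post_top [{'location': [212.3, 345.7], 'score': 0.81}] [{'location': [251.0, 343.6], 'score': 0.87}, {'location': [259.6, 329.1], 'score': 0.62}]
bench_block [{'location': [213.2, 349.5], 'score': 0.52}] [{'location': [262.4, 407.2], 'score': 0.49}]
```

```bash
python3 -m creep '[[255,-0.05,-0.0073,0,0],[255,-0.105,-0.0154,0,0],[255,-0.16,-0.0235,0,0],[255,-0.215,-0.0315,0,0],[255,-0.27,-0.0396,0,0],[255,-0.325,-0.0477,0,0],[255,-0.38,-0.0557,0,0],[255,-0.43,-0.063,0,0],[255,-0.47,-0.069,0,0],[255,-0.4876,-0.0715,0,0]]'
python3 -m creep '[[255,0,0,0,0]]'
python3 - <<'E'
from h import *
a=[];b=[]
for i in range(4):
    p=imaging.snapshot("side");a.append(p["image"].astype(float))
    q=imaging.snapshot("top");b.append(q["image"].astype(float))
for n in ["pointer_edge","mark_edge","post_top"]:
    print(n,imaging.place_of(p,n)[:2],imaging.place_of(q,n)[:2])
A=np.mean(a,0).astype(np.uint8);B=np.mean(b,0).astype(np.uint8)
cv2.imwrite("pics/sideB.png",A);cv2.imwrite("pics/topB.png",B)
np.savez("cal.npz",sK=p["camera_matrix"],sR=p["R"],st=p["t"],tK=q["camera_matrix"],tR=q["R"],tt=q["t"])
p["image"]=A;crop(p,(346,225),15,"r_s2.png",20)
q["image"]=B;crop(q,(340,254),15,"r_t2.png",20)
p["image"]=cv2.imread("pics/side0.png");crop(p,(346,225),15,"r_s0.png",20)
q["image"]=cv2.imread("pics/top0.png");crop(q,(340,254),15,"r_t0.png",20)
E
```

```text
clock: 22.12
tool_pos: [0.4694, -0.2568, 0.1927]
eef_rot: [0.634, 0.773, -0.0, 0.0]
contact_force: [0.7, 1.2, -0.7]
opening: 0.432
clock: 22.25
tool_pos: [0.4698, -0.2543, 0.1926]
eef_rot: [0.633, 0.774, 0.0, -0.0]
contact_force: [-0.0, 0.7, -0.9]
opening: 0.434
pointer_edge [{'location': [238.0, 353.3], 'score': 0.68}, {'location': [220.3, 344.5], 'score': 0.6}] [{'location': [251.3, 341.6], 'score': 0.54}]
mark_edge [{'location': [162.2, 350.4], 'score': 0.31}] []
post_top [{'location': [222.0, 341.9], 'score': 0.66}] [{'location': [251.0, 343.0], 'score': 0.98}, {'location': [251.5, 434.9], 'score': 0.41}]
```

View pics/r_s2.png

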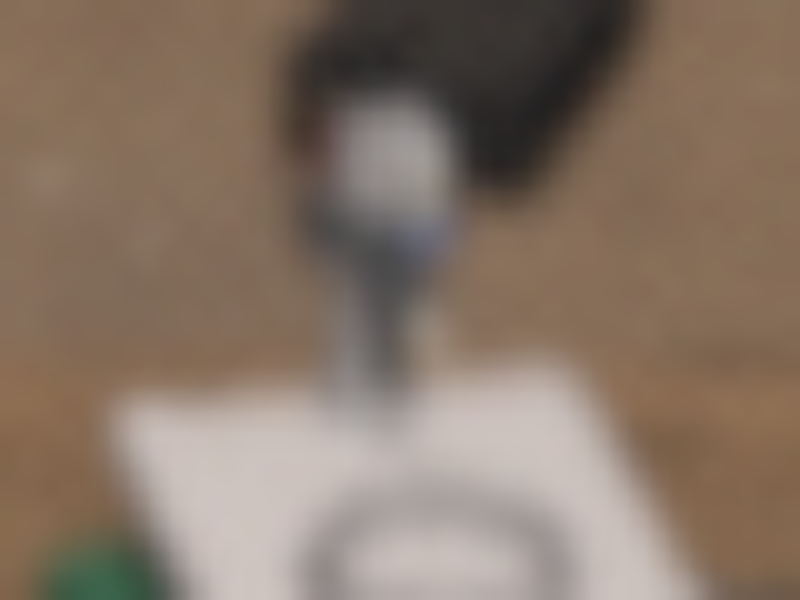

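View pics/r_s0.png

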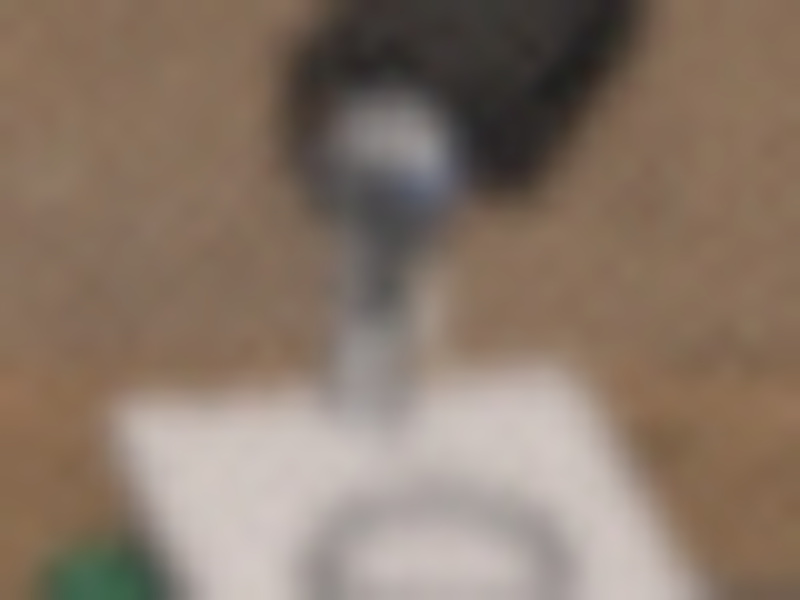

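View pics/r_t2.png

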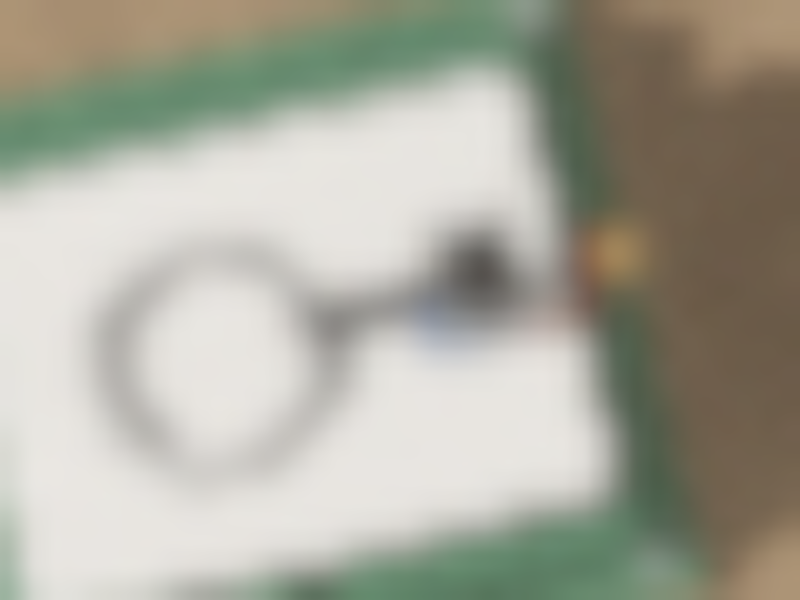

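View pics/r_t0.png

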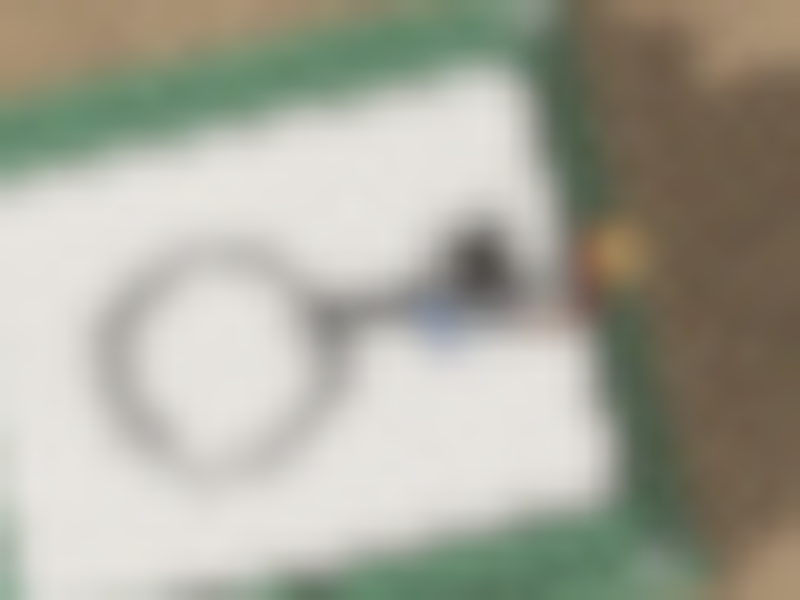

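Run:
```python
import numpy as np,cv2
from h import onz,proj
np.set_printoptions(precision=4,suppress=True,linewidth=160)
c=np.load("cal.npz");a=dict(camera_matrix=c["sK"],R=c["sR"],t=c["st"]);b=dict(camera_matrix=c["tK"],R=c["tR"],t=c["tt"])
A=cv2.imread("pics/sideB.png").astype(int);A0=cv2.imread("pics/side0.png").astype(int);
B=cv2.imread("pics/topB.png").astype(int)
print("redness side B rows 208-226 cols 338-350"); 
red=lambda I:I[...,2]-(I[...,1]+I[...,0])/2
blu=lambda I:I[...,0]-(I[...,1]+I[...,2])/2
print(red(A)[210:226,338:350]);print("blue B");print(blu(A)[210:226,342:352]);print("blue 0");print(blu(A0)[210:226,342:352])
print("top red");print(red(B)[247:258,338:354]);print("top blue");print(blu(B)[250:258,338:352])
def z_at(uv,x,y):
    # find z such that row matches given y
    zs=np.linspace(.05,.13,801);r=[proj(a,[x,y,z])[1] for z in zs];return zs[np.argmin(abs(np.array(r)-uv))]
yt=np.array([-.2,.98])
for nm,u in (("blue",(341.5,254.5)),("redneedle",(347.5,254.)),("redslide",(349,252.3)),("knob",(350.3,251)),("post",(343.5,251.7))):
    X=onz(b,u,.1); d=X[:2]-[.477,.0665]; print(nm,X,"tester xy",d@[.98,.2],d@yt)
```

```text
redness side B rows 208-226 cols 338-350
[[34.5 34.  32.5 28.  20.  12.   7.   6.   7.   6.   7.   6.5]
 [34.  32.  27.5 20.5 14.   8.5  6.   6.   6.5  7.   5.5  6. ]
 [33.  30.  23.  13.   7.5  4.   4.5  3.   6.5  6.   5.5  7. ]
 [33.5 30.  20.   8.5  6.   3.5  2.   4.   3.   4.   6.   6. ]
 [33.5 29.5 19.  11.5  9.   7.   3.5  4.   4.5  3.5  4.   3.5]
 [33.5 29.  19.5 16.5 14.   8.   5.5  6.   6.5  3.5  3.   3.5]
 [34.  30.5 21.5 19.5 18.  10.   7.5  6.   5.5  5.5  3.   1.5]
 [32.  31.  24.5 21.5 18.5 10.5  7.   6.5  6.   7.   5.   4. ]
 [34.  31.  26.5 23.  17.   9.5  6.5  8.   8.5  9.   8.   7.5]
 [32.5 30.5 25.  18.  12.   7.   6.5  7.   7.5 10.5 11.5 15.5]
 [32.  28.  23.5 13.5  6.   4.5  4.5  5.   4.5  6.  10.  22. ]
 [31.5 29.5 23.5 13.   3.5  3.   2.   0.  -3.5 -2.5  7.5 24. ]
 [31.  30.5 28.  16.   8.   3.5  1.  -2.  -5.   0.5 13.  28. ]
 [31.5 30.5 29.5 23.5 14.   7.   2.5  0.   1.5 10.  23.5 32. ]
 [32.  31.  30.  27.  18.5 10.   4.   2.   6.  15.5 26.5 32.5]
 [32.5 31.5 30.  29.  18.  10.   4.5  4.   9.  17.  27.5 32.5]]
blue B
[[-17.5 -10.5  -6.5  -4.5  -5.   -6.   -6.5
[... 3323 characters left out ...]
-16.5 -19.  -18.5 -18. ]
 [ -4.5  -5.    2.   11.5   8.    3.   -1.5  -5.5  -8.  -11.5 -13.  -13.  -12.  -13.5]
 [ -6.   -5.   -1.5   5.    5.    2.5  -2.5  -5.5  -6.5  -8.5  -8.   -8.   -9.  -11.5]
 [ -5.5  -6.   -5.   -2.5  -2.5  -3.5  -5.   -5.5  -6.5  -7.   -7.   -7.   -9.  -10.5]]
blue [0.4821 0.0338 0.1   ] tester xy -0.0015094630850178655 -0.033063194116445545
redneedle [0.4837 0.0149 0.1   ] tester xy -0.0037874239750667815 -0.0518656024226408
redslide [0.489  0.0102 0.1   ] tester xy 0.0004935678944575973 -0.05760950742749879
knob [0.4931 0.006  0.1   ] tester xy 0.003672321858865477 -0.06247649699478211
post [0.4909 0.0274 0.1   ] tester xy 0.005843047082399012 -0.04106155824311861
```

Run:
```python
import numpy as np,cv2
from h import onz,proj
c=np.load("cal.npz");a=dict(camera_matrix=c["sK"],R=c["sR"],t=c["st"])
def z_at(row,x,y):
    zs=np.linspace(.03,.15,2401);r=np.array([proj(a,[x,y,z])[1] for z in zs]);return zs[np.argmin(abs(r-row))]
print("blue0",z_at(218.8,.482,.0338),"blueB",z_at(221.5,.482,.0338))
for y in (.006,.010,.0149,.02): print("red",y,[round(z_at(r,.489,y),4) for r in (213.5,216.7,219.5)])
print("col", proj(a,[.489,.01,.1]), proj(a,[.489,.0274,.1]))
im=cv2.imread("pics/sideB.png")[205:230,332:358];cv2.imwrite("pics/bb.png",cv2.resize(im,None,fx=24,fy=24,interpolation=cv2.INTER_NEAREST))
```

```text
blue0 0.1041 blueB 0.0954
red 0.006 [np.float64(0.107), np.float64(0.0966), np.float64(0.0874)]
red 0.01 [np.float64(0.109), np.float64(0.0986), np.float64(0.0895)]
red 0.0149 [np.float64(0.1115), np.float64(0.1011), np.float64(0.092)]
red 0.02 [np.float64(0.114), np.float64(0.1038), np.float64(0.0946)]
col [342.78759374 216.286113  ] [342.84739871 219.03164608]
```

View pics/bb.png

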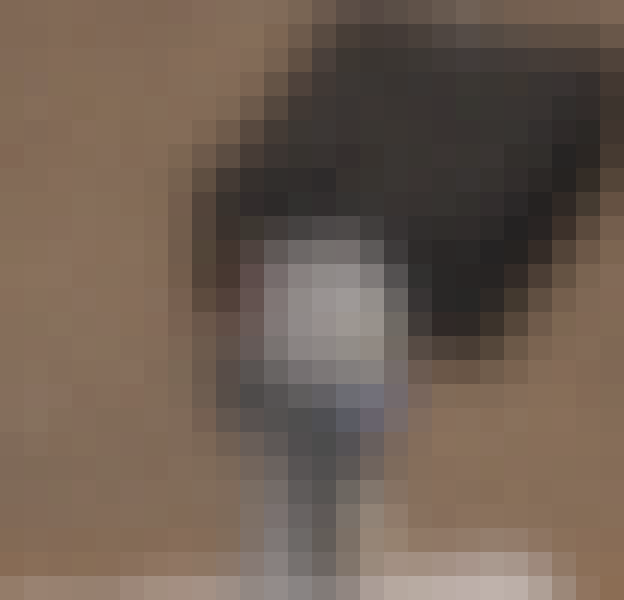

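Run:
```python
import numpy as np,cv2
from h import onz,proj
np.set_printoptions(linewidth=160)
A0=cv2.imread("pics/side0.png").astype(int);A=cv2.imread("pics/sideB.png").astype(int)
red=lambda I:I[...,2]-(I[...,1]+I[...,0])/2
for nm,I in(("0",A0),("B",A)):
    print(nm);print(np.c_[np.arange(211,225),red(I)[211:225,340:344],I[211:225,340:344].sum(2)//3])
c=np.load("cal.npz");b=dict(camera_matrix=c["tK"],R=c["tR"],t=c["tt"])
for X in ([.498,-.063,0],[.5,-.087,0]): print(proj(b,X))
for n in("top0","topB"):
    I=cv2.imread(f"pics/{n}.png")[235:270,340:387]; 
    I=cv2.normalize(I,None,0,255,cv2.NORM_MINMAX)
    cv2.imwrite(f"pics/sh_{n}.png",cv2.resize(I,None,fx=16,fy=16,interpolation=cv2.INTER_CUBIC))
```

```text
0
[[211.   29.   20.   11.5   8.5  93.   79.   60.   49. ]
 [212.   23.5  15.5   9.5   6.   80.   58.   51.   45. ]
 [213.   22.5   8.    5.5   6.   70.   50.   48.   43. ]
 [214.   18.   12.   11.    3.5  69.   51.   56.   63. ]
 [215.   19.   15.   12.5   5.5  68.   58.   67.   91. ]
 [216.   19.   14.   12.    8.   73.   62.   82.  110. ]
 [217.   19.   11.    7.    5.5  76.   72.   87.  108. ]
 [218.   20.   12.5   7.    4.   84.   75.   80.   93. ]
 [219.   25.   14.    5.5   3.   98.   82.   80.   85. ]
 [220.   28.5  20.   11.    4.  103.   88.   82.   83. ]
 [221.   29.5  25.5  16.5   7.5 105.  102.   98.   95. ]
 [222.   32.5  26.5  21.   10.  108.  108.  107.  105. ]
 [223.   29.   29.5  21.   10.5 108.  108.  110.  109. ]
 [224.   31.5  29.   18.   10.5 109.  108.  107.  111. ]]
B
[[211.   27.5  20.5  14.    8.5  91.   78.   61.   54. ]
 [212.   23.   13.    7.5   4.   79.   59.   49.   46. ]
 [213.   20.    8.5   6.    3.5  69.   51.   46.   42. ]
 [214.   19.   11.5   9.    7.   69.   51.   55.   61. ]
 [215.   19.5  16.5  14.    8.   69.   56.   69.   90. ]
 [216.   21.5  19.5  18.   10.   68.   59.   82.  111. ]
 [217.   24.5  21.5  18.5  10.5  76.   68.   87.  121. ]
 [218.   26.5  23.   17.    9.5  89.   81.   93.  122. ]
 [219.   25.   18.   12.    7.   92.   84.   93.  116. ]
 [220.   23.5  13.5   6.    4.5  91.   79.   85.  101. ]
 [221.   23.5  13.    3.5   3.   94.   79.   75.   84. ]
 [222.   28.   16.    8.    3.5  98.   88.   83.   81. ]
 [223.   29.5  23.5  14.    7.  104.   97.   95.   89. ]
 [224.   30.   27.   18.5  10.  108.  105.  102.  100. ]]
[368.58059468 251.81669916]
[375.71692348 251.20493175]
```

View pics/sh_topB.png

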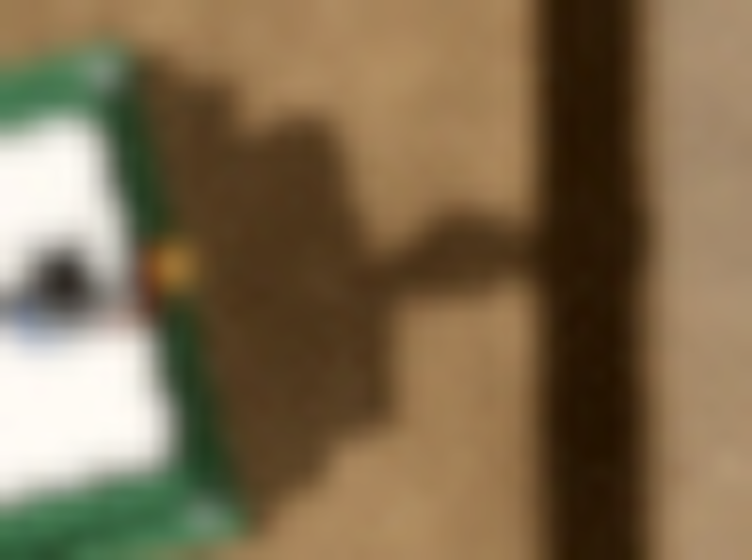

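View pics/sh_top0.png

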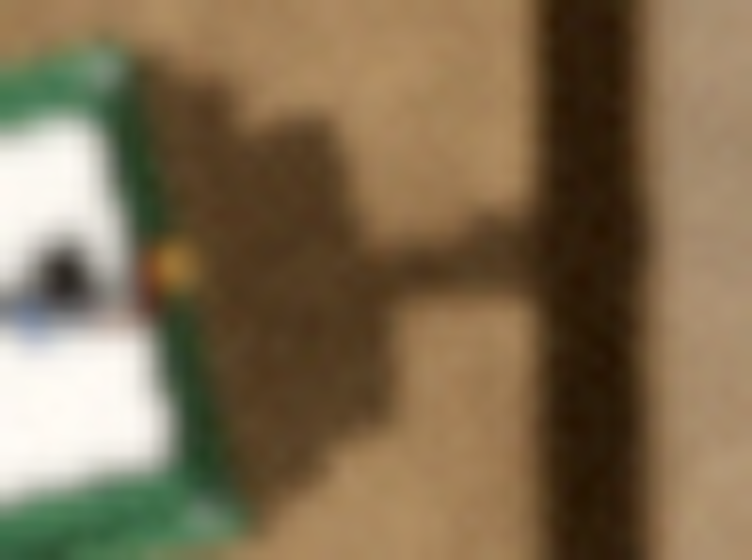

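Run:
```python
from h import *
print(telemetry.get_state()['clock'])
p=imaging.snapshot("side");q=imaging.snapshot("top")
for n in ["ref_mark","drag_pointer"]:
    for I in (p,q):
        T=imaging.trace(I,n)
        for k in T[:2]:
            r,c=np.nonzero(k["pixels"]); print(n,I["shot"],round(k["score"],2),k["rect"],len(r),r.mean(),c.mean())
        print([ (round(k["score"],2),k["rect"]) for k in imaging.boxes_of(I,n)[:2]])
```

```text
22.95
ref_mark 111 0.23 [332.6, 213.2, 365.4, 248.1] 529 236.20793950850663 346.95463137996217
[]
[]
[]
[]
```

The learned detectors give nothing usable for the mark, so I rely on pixel analysis:
- The blue needle dropped from side row 218.8 to 221.5, about 8.7 mm. The press model predicted 8.8.
- The red slide shows above the pointer slide at rows ~214–219. With its depth corrected that is z≈0.099–0.101, against the pointer's 0.095.
- In the pre-press picture no red showed below the pointer's zero position.

So the pointer stopped below the mark and the spring is weak. It goes to the blue box.

```bash
python3 -m creep '[[255,-0.03,-0.001,0.02,0],[255,-0.0646,-0.0021,0.05,0],[255,-0.0646,-0.0021,0.09,0],[255,-0.0646,-0.0021,0.13,0],[255,-0.0646,-0.0021,0.143,0],[255,-0.0646,-0.0021,0.143,0],[255,-0.0646,-0.0021,0.143,0]]'
python3 - <<'E'
from h import *
p=imaging.snapshot("side");q=imaging.snapshot("top");s=telemetry.get_state();t=s['tool_pos'];print(t,s['clock'])
crop(p,(345,195),20,"b_s.png",15);crop(q,(446,256),30,"b_t.png",10)
f=lambda X:((proj(p,X)-[345-26,175]+.5)*15).round()
print("foot",f(t-[0,0,.0248]),"box floor centre",f([.4806,-.318,.002]))
E
```

```text
clock: 24.32
tool_pos: [0.4818, -0.3184, 0.0513]
eef_rot: [0.633, 0.774, 0.0, 0.001]
contact_force: [0.8, -0.4, -1.4]
opening: 0.434
[ 0.48170089 -0.31841708  0.05131591] 24.425
foot [377. 277.] box floor centre [380. 371.]
```

View pics/b_s.png

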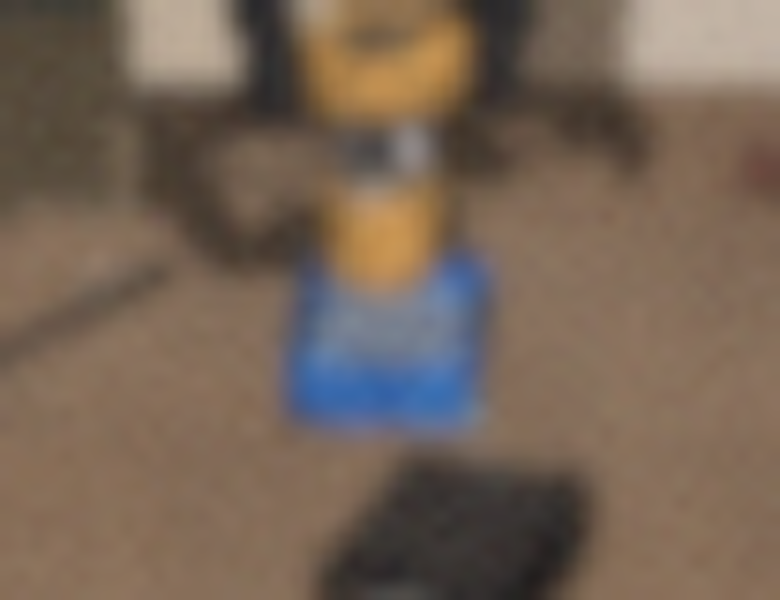

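View pics/b_t.png

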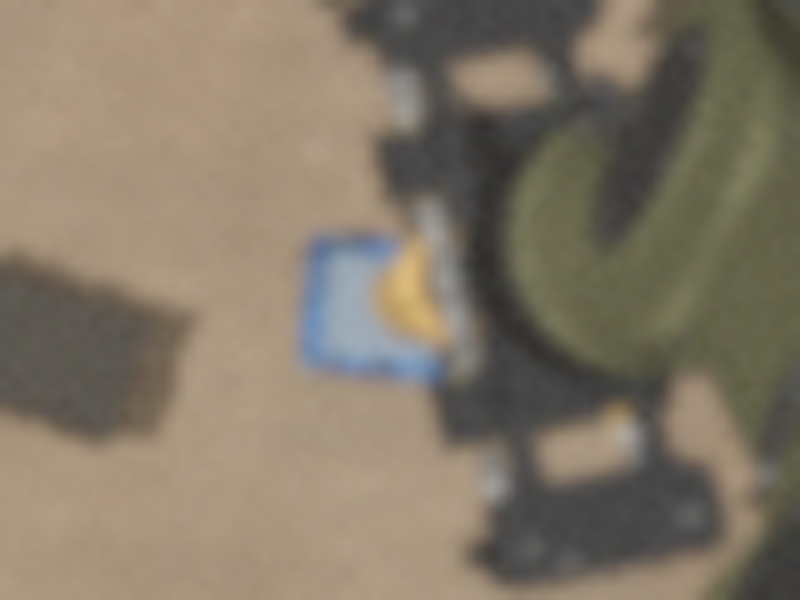

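Foot (col ~383) is centred over the box (cols 288–488, centre 388). Lowering to the floor.

```bash
python3 -m creep '[[255,0,0,0.01,0],[255,0,0,0.018,0],[255,0,0,0.0225,0],[255,0,0,0.024,0],[255,0,0,0.025,0],[255,0,0,0.025,0]]'; python3 m.py
```

```text
clock: 25.18
tool_pos: [0.4804, -0.318, 0.0253]
eef_rot: [0.633, 0.774, -0.0, -0.0]
contact_force: [-1.3, 1.1, 6.1]
opening: 0.435
t 25.475 tcp [ 0.4804 -0.318   0.0254] F [-1.19  0.53  5.69] load~ 6.94
```

```bash
python3 -m creep '[[255,0,0,-0.001,0],[255,0,0,-0.001,0],[150,0,0,-0.001,0],[100,0,0,-0.001,0],[70,0,0,-0.001,0],[70,0,0,-0.001,0],[70,0,0,-0.001,0]]'
python3 - <<'E'
from h import *
p=imaging.snapshot("side");q=imaging.snapshot("top");s=telemetry.get_state();print(s['tool_pos'],s['clock'],s['opening'],s['contact_force'])
crop(p,(345,195),20,"c_s.png",15)
E
```

```text
clock: 26.35
tool_pos: [0.4807, -0.3179, 0.0257]
eef_rot: [0.633, 0.774, 0.0, -0.0]
contact_force: [-0.1, -0.0, -0.2]
opening: 0.727
[ 0.48067922 -0.31788264  0.02571622] 26.45 0.7244917138975108 [ 0.76726708 -0.0578285   0.11071391]
```

View pics/c_s.png

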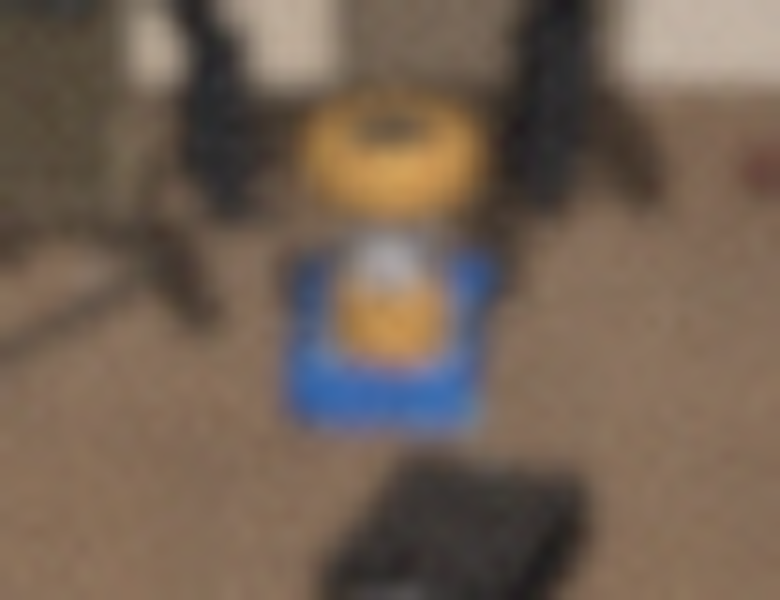

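The unit stands upright in the box (col ~392, box 288–488), fingers clear on both sides. Retreat up and look.

```bash
python3 -m creep '[[70,0,0,-0.02,0],[70,0,0,-0.05,0],[70,0,0,-0.09,0],[70,0,0,-0.14,0],[70,0.02,-0.03,-0.18,0],[70,0.05,-0.08,-0.18,0],[70,0.05,-0.08,-0.18,0]]'
python3 - <<'E'
from h import *
p=imaging.snapshot("side");q=imaging.snapshot("top");s=telemetry.get_state();print(s['tool_pos'],s['clock'],s['contact_force'])
crop(p,(346,210),40,"d_s.png",7);crop(q,(410,256),45,"d_t.png",6)
cv2.imwrite("pics/full_s.png",p["image"])
E
```

```text
clock: 27.32
tool_pos: [0.3853, -0.2824, 0.2055]
eef_rot: [0.634, 0.774, -0.001, -0.004]
contact_force: [0.5, -0.7, 0.5]
opening: 0.728
[ 0.39220796 -0.28489114  0.20611967] 27.425 [ 1.06676494e+00 -3.07347719e-01 -9.69733681e-04]
```

View pics/d_s.png

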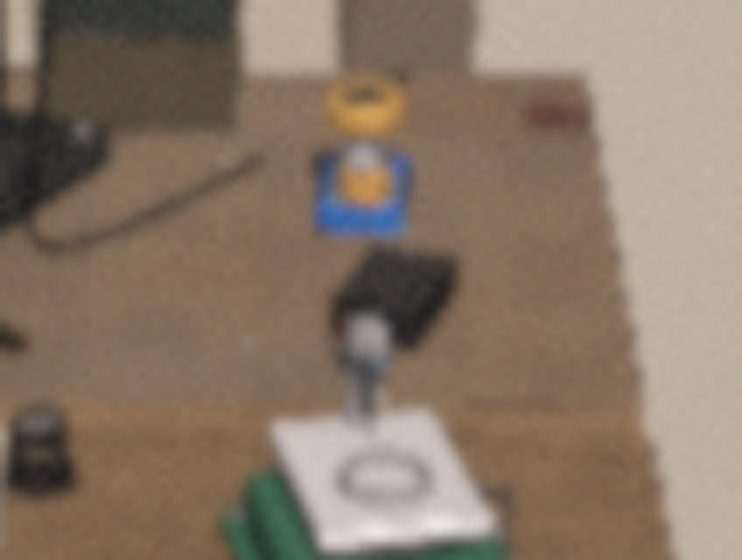

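View pics/d_t.png

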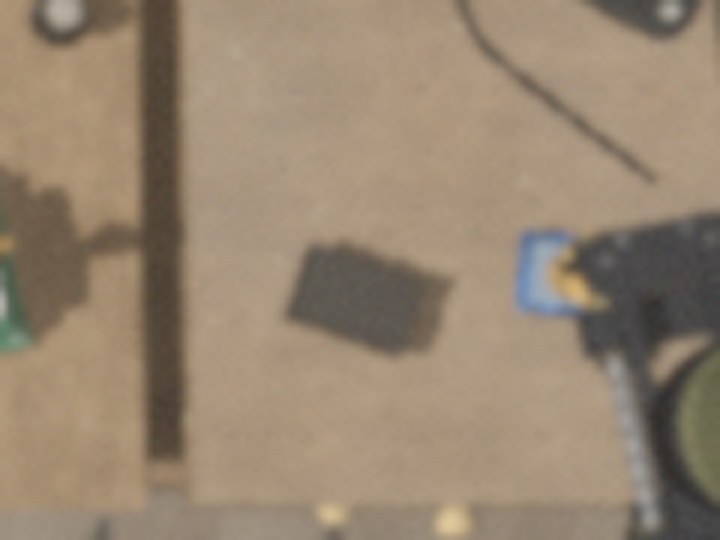

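The unit stands upright in the box. There's time for one more check of the verdict, using an averaged view.

Run:
```python
from h import *
I=np.mean([imaging.snapshot("side")["image"].astype(float) for i in range(30)],0)
c=cv2.resize(I[206:230,332:360],None,fx=24,fy=24,interpolation=cv2.INTER_CUBIC)
c=np.clip((c-30)*1.7,0,255).astype(np.uint8)
h=cv2.cvtColor(c,cv2.COLOR_BGR2HSV);h[...,1]=np.clip(h[...,1].astype(int)*2,0,255);cv2.imwrite("pics/avg.png",cv2.cvtColor(h,cv2.COLOR_HSV2BGR))
```

```text
(no output)
```

View pics/avg.png

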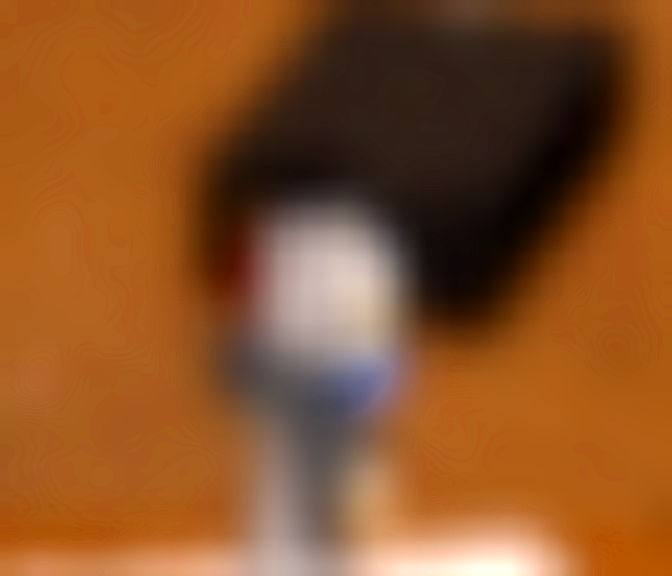

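The averaged view shows the red block at rows ~215–218.6, centre 216.4. That is above the blue needle at ~221.4 even after depth correction, by about 4 mm. Handing in.

Run:
```python
from plant import r,telemetry
print(telemetry.get_state()['clock']); print(r.finish_job())
```

```text
28.925
the job is handed in; nothing more can be done
None
```

I seated the spring unit in the tester, pressed it to the 12 N line, judged the spring weak and stood the unit upright in the blue box. I handed the job in at about 29 s; no verdict came back.

- **Press:** the load was held for more than 1 s. The wrist force gave 12.1 N, the platform sink in the image 12.3 mm, and the stiffness model 11.9 N. The highest load I estimated at any point was 12.3 N.
- **Sound or weak:** the drag pointer went down about 8.7 mm in the image, and the press model predicted 8.8 mm. Corrected for depth, the red mark stands about 4 mm above the pointer, so the spring is weak.
- **Last look:** the unit was upright in the box, and the gripper was clear of it. The bench block and box looked to be where they were. I did not measure the bystanders at the end, but nothing was touched in any picture I took.
- **What failed or disagreed:**
  - The networks did not find the red mark in any usable way, so that comparison rests on pixel analysis at about 3 mm per pixel and is the least certain step.
  - The visible fingertips were about 20 mm above the reported TCP, and I allowed for that when gripping.

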